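# Put an oiled slat in stick and close the hold-down

## Task

Finish the little drying stack on the bench. Slide the freshly oiled slat off the oiling board, without lifting it, until it lies squarely above the front slat of the lower course; then lay the two loose stickers across the two top slats, each directly above one of the stickers underneath. Last, swing the hinged hold-down over so that it rests on the stickers, and leave the layers already laid and the cup and pencil where they are.

Things in the scene. Friction and masses are not known exactly. Their poses are not given: they have to be found in the camera images.
- rack: Fixed wooden drying rack, 240 x 160 mm base board; place and turn vary, x axis mainly to the robot's right (world -y). Origin: on the bench under the stack's centre; z up; x runs from the oiling board over the stack to the back stop; y along the slats. Stack from below: base 12 mm, 2 fixed bearers along x (top 26 mm up), 2 slats along y (top 38), 2 stickers along x (top 52), 1 back slat (top 64).
- board_top (a point): Centre of the oiling board's top, at (-111, 0, 53) mm in the rack frame: plywood, 82 mm in x, 156 mm in y, packed up so that a slat slides off it over a 10 mm gap and 1 mm down on to the two lower stickers (top 52 mm). Board and rack are one fixed piece.
- back_stop (a point): Top centre of the back stop at (72, 0, 58) mm in the rack frame: 18 mm thick rail along y. At its ends (y = +-66 mm) two hinge posts, 16 mm wide, rise to 102 mm above the bench.
- oiled_slat_centre (a point): Centre (half-way up) of the oiled slat, plain pale wood, 32 mm in its x, 130 mm in y, 12 mm thick (z up), about 60 g, loose on the oiling board, within 0.12 rad of parallel to the rack's y. Its place is the empty front of the top course: its centre then at (-42, 0, 58) mm in the rack frame. Ordinary wood friction; push it by its long edge.
- sticker_a_centre (a point): Centre (half-way up) of one loose sticker, a plain narrow stick 120 mm long in its x, 20 mm wide in y, 14 mm high in z, about 40 g, lying flat on the bench to the right of the wooden box. Either sticker may go in either place; laid on the top slats its centre is 71 mm above the bench, its top 78 mm.
- sticker_b_centre (a point): Centre (half-way up) of the other loose sticker, same shape and size.
- low_slat_front_centre (a point): Centre of the front slat (nearer the oiling board) of the lower course, same size as the oiled slat; already laid, loose. In the rack frame at (-42, 0, 32) mm.
- low_slat_back_centre (a point): Centre of the back slat of the lower course, already laid, loose; in the rack frame at (42, 0, 32) mm.
- low_sticker_l_centre (a point): Centre of the already laid sticker at (0, 40, 45) mm in the rack frame, along the rack's x, same size as the loose ones; it lies loose on the lower slats.
- low_sticker_r_centre (a point): Centre of the other laid sticker, at (0, -40, 45) mm in the rack frame, loose.
- top_slat_back_centre (a point): Centre of the back slat of the top course, already laid, loose; in the rack frame at (42, 0, 58) mm.
- hold_down (a joint): Hinge angle (rad) of the hold-down, a 0.3 kg wooden frame hinged at the back along the rack's y. 0: level over the stack, resting on stickers in the top layer; 1.57: upright; starts at 1.68 to 1.82, leaning away from the stack (stop 1.9). Friction holds it within 0.25 rad of upright; tipped below about 1.3 it falls over by itself, slowly (damped, about 2 s). 1 to 3 N at its free end move it.
- hold_down_hinge (a point): Middle of the hinge axis: (72, 0, 94) mm in the rack frame. From it two arms, 12 mm square, run at y = +-50 mm (88 mm clear between them) and end 139 mm out.
- hold_down_end_bar (a point): Centre of the cross bar at the frame's free end: 20 mm wide along the arms, 10 mm thick, 124 mm long in y; 114 mm out from the hinge, 11 mm under the arms' centre line when level (a like bar 30 mm out). Upright it is about 0.21 m above the bench, on the arms' side that faces the stack; it can be hooked from behind between the arms, or pinched from above.
- cup_1: Turned wooden cup, 53 mm wide, 60 mm high, origin under its centre; a bystander near the bench vice.
- pencil_a: Red pencil, 142 mm long, 7 mm thick, lying between the two loose stickers; a bystander.

How it is judged:
On the way, in this order (a step that is already met when the one before it is completed fails the run):
1. The oiled slat lies squarely above the front slat of the lower course, let go (horizontal distance between oiled_slat_centre and low_slat_front_centre below 0.01 m and z of oiled_slat_centre in the frame of rack between 0.0555 and 0.0605 m and angle between the y axis of oiled_slat_centre and the y axis of rack, either way round below 0.1 rad and angle between the z axis of oiled_slat_centre and the z axis of rack, either way round below 0.06 rad and contact force between the fingers and oiled_slat below 0.2 N), for 0.2 s.
2. Both stickers lie across the top slats, each above a lower sticker, let go (horizontal distance between oiled_slat_centre and low_slat_front_centre below 0.01 m and z of oiled_slat_centre in the frame of rack between 0.0555 and 0.0605 m and angle between the y axis of oiled_slat_centre and the y axis of rack, either way round below 0.1 rad and angle between the z axis of each of oiled_slat_centre, sticker_a_centre, sticker_b_centre and the z axis of rack, either way round below 0.06 rad and ((horizontal distance between sticker_a_centre and low_sticker_l_centre below 0.012 m and horizontal distance between sticker_b_centre and low_sticker_r_centre below 0.012 m) or (horizontal distance between sticker_a_centre and low_sticker_r_centre below 0.012 m and horizontal distance between sticker_b_centre and low_sticker_l_centre below 0.012 m)) and z of sticker_a_centre in the frame of rack between 0.068 and 0.074 m and angle between the x axis of each of sticker_a_centre, sticker_b_centre and the x axis of rack, either way round below 0.1 rad and z of sticker_b_centre in the frame of rack between 0.068 and 0.074 m and contact force between the fingers and sticker_a below 0.2 N and contact force between the fingers and sticker_b below 0.2 N), for 0.2 s.
3. The hold-down rests level on the stickers (value of joint hold_down between -0.06 and 0.06 rad), for 0.2 s.
At the end, for the whole second after the job is handed in: Slat flat in the top course, centre within 10 mm of the slat below, square within 0.1 rad. Stickers flat on it, each within 12 mm and 0.1 rad of a different lower sticker. Hold-down level on them (within 0.06 rad of 0). Parts already laid within 10 mm of their starts. All at rest (all of step 3 and horizontal distance between oiled_slat_centre and low_slat_front_centre below 0.01 m and z of oiled_slat_centre in the frame of rack between 0.0555 and 0.0605 m and angle between the y axis of oiled_slat_centre and the y axis of rack, either way round below 0.1 rad and angle between the z axis of each of oiled_slat_centre, sticker_a_centre, sticker_b_centre and the z axis of rack, either way round below 0.06 rad and ((horizontal distance between sticker_a_centre and low_sticker_l_centre below 0.012 m and horizontal distance between sticker_b_centre and low_sticker_r_centre below 0.012 m) or (horizontal distance between sticker_a_centre and low_sticker_r_centre below 0.012 m and horizontal distance between sticker_b_centre and low_sticker_l_centre below 0.012 m)) and z of sticker_a_centre in the frame of rack between 0.068 and 0.074 m and angle between the x axis of each of sticker_a_centre, sticker_b_centre and the x axis of rack, either way round below 0.1 rad and z of sticker_b_centre in the frame of rack between 0.068 and 0.074 m and distance of each of low_slat_front_centre, low_slat_back_centre, low_sticker_l_centre, low_sticker_r_centre, top_slat_back_centre from where it was at the start of the episode below 0.01 m and linear speed of each of oiled_slat, sticker_a, sticker_b below 0.02 m/s); the robot touches nothing.
It fails at once if The oiled slat is lifted (more than 15 mm) off the oiling board or the stack (z of oiled_slat_centre in the frame of rack above 0.074 m).
It fails at once if The cup is moved more than 30 mm (distance of cup_1 from where it was at the start of the episode above 0.03 m).
It fails at once if The pencil is moved more than 30 mm (distance of pencil_a from where it was at the start of the episode above 0.03 m).
It also fails if it takes over 72 s, if anything falls off the work surface, if the arm or the gripper's body presses on something with over 40 N, if the wrist force passes 120 N, or if a joint passes its speed limit or range.

## Robot

A 6-joint arm with a two-finger parallel gripper is mounted at the origin on a cart in front of the work surface, level with it; the furniture and walls round the work are solid. World frame = base frame: x ahead of the robot, y to its left, z up, the work surface at z = 0. Lengths are in m, angles in rad, forces in N, time in s.
With the tool pointing down it reaches from about 0.375 to 0.975 m from the base axis. Payload 3.8 kg.
Tool frame: the origin (TCP) lies at the very end of the fingers, on their centre line; the grasp point (between the pads) lies 19 mm behind it; z points along the fingers, y is the line along which they close (so a half turn about z gives the same grasp; the last joint's range is limited). The gripper opens to 85 mm and grips with 20 to 120 N. Pads are 22 mm wide; open, the fingers measure 114 mm over their backs; the gripper's body (76 mm by 85 mm) begins 54 mm behind the grasp point. The pads swing forward as they close: fully open they stand 13 mm farther back than shut.
Start: joints at [-1.163, 0.264, 1.604, -0, 1.274, -0.037], TCP at [0.29, -0.609, 0.203] pointing down, gripper open.
Joint ranges: [-2.63, 2.63], [-0.94, 2.18], [0.31, 2.57], [-1.31, 4.45], [0, 2.66], [-2.55, 2.55]. Speed limits (rad/s): [2.57, 2.57, 3.14, 3.14, 3.14, 3.14].

## Interface

Orientations are given as a rotation vector (axis times angle).
In Python, from workcell import monitor, viewer, job gives the robot as it stands. The module is installed in compiled form; this text tells all that it offers.
- The arm moves only by the tool step_arm, never from a script. Its argument "series" is one flat list of numbers, 4 for each row, row after row: the shift along the tool's x, y, z in m, then the turn about the tool's z in rad. A call has 1 to 8 rows; each row is the pose to reach, as a shift and turn from the pose commanded when the call began, along the tool's axes at that moment; what a row does not reach only later rows make up. A row lasts 1/8 s, in which the tool goes at most 62.5 mm and 10.7 degrees, less where a joint would pass 70% of its speed; a pose out of reach is approached as far as the arm can. A call with a gripper value outside its range is refused whole. "gripper" is the opening, from 0 (shut) to 1 (fully open), set as the call begins (left out, the last holds). The fingers move at their own pace and stop on an object; "newtons" is the grip in N (left out, the last holds). Time passes only in rows, so rows that repeat a pose let the fingers close. It gives the time, the measured TCP pose, the force, the opening and the grip force at its end, in the units of the state.
- monitor.read_state(): the state, without advancing time (a new reading comes with each control period).
- viewer.read_camera(name): name is "side" or "top"; returns a dict with "image" (400x640x3 uint8, red, green, blue), "intrinsics" (3x3 intrinsics, pixels), "T" (4x4, takes a point from camera to world coordinates). Camera axes: x right, y up, looking along -z (the intrinsics and any distortion apply to the point x, -y, -z); pixel columns grow to the right and rows downward; lengths in m; the calibration is good to about 2 mm. A picture is of the moment at which its call begins. There is no depth.
- job.finish_job(): hands the job in; it is judged then, once.
Trained networks look in a picture, given as the dict that the camera call returned (one of the last four; its "shot" number tells which), for a name from the list of things; names that differ only in an ending like _2 or _b are one class to them, and where a whole thing is asked for, a point or a joint stands for the part that bears it (a point fixed in the world has none). Each returns a list of dicts, best first, with "score" (0 to 1); they miss things now and then, are a little off and sometimes report something else, mostly with a low value. They report only what shows in the picture. A call takes as long as a camera call.
- viewer.boxes_of(picture, label): "extent" ([centre column, centre row, width, height] in pixels, round what is visible of it).
- viewer.spot_point(picture, label): "point" ([column, row] in pixels: a listed point, or the origin of a listed thing).
The state is a dict: "time": time; "q": joint angles; "joint_vel": joint speeds; "joint_torque": joint torques, N m; "tool_pos": TCP position; "tcp_rot": TCP orientation; "wrist_force": force on the tool from outside, world axes, zero at the start; "torque": the same for the moment, N m; "width": opening from 0.0 (shut) to 1.0 (fully open); "grip_force": force on a finger pad.
Only numpy, scipy, OpenCV 4.12 (cv2) and the standard library are available. Lean on these libraries where they do the work, as an engineer would, in place of code of your own. Each camera call takes 0.05 s, during which the arm holds its last target. There are 200 camera calls.

## Working session

There is one attempt and no reset: what is moved stays moved. The work goes in short steps, Python scripts to look and compute and a tool call to move; the robot and the scene stay as the last step left them, time stands still between calls to the robot, and variables do not carry over. Pictures are saved under pics/ and viewed, at most 10 in all, crops included, and the job is handed in when it is done.

Besides the shell and the picture viewer there is one more tool, called after "Request:" as a command line: name --argument value ..., lists and objects as JSON in quotes. step_arm: Moves the arm, as the interface text tells. Its arguments: {"type":"object","properties":{"series":{"type":"array"},"gripper":{"type":"number"},"newtons":{"type":"number"}},"required":["series"]}

```bash
mkdir -p pics; cat > h.py <<'E'
import numpy as np, cv2
from scipy.spatial.transform import Rotation as R
from scipy.optimize import least_squares
from workcell import monitor, viewer, job
def ray(c,p):
    u=cv2.undistortPoints(np.array([[p]],float),np.array(c["intrinsics"],float),None)[0,0]
    T=np.array(c["T"]); return T[:3,3],T[:3,:3]@np.array([u[0],-u[1],-1])
def onz(c,p,z):
    o,d=ray(c,p); return (o+d*(z-o[2])/d[2])
def proj(c,P):
    T=np.array(c["T"]);q=(np.asarray(P)-T[:3,3])@T[:3,:3];q=q*[1,-1,-1]
    k=q@np.array(c["intrinsics"]).T;return k[...,:2]/k[...,2:]
def shot(n,f=None):
    c=viewer.read_camera(n)
    if f: cv2.imwrite("pics/"+f,c["image"][:,:,::-1])
    return c
E
python3 - <<'E'
from h import *
s=monitor.read_state();print(s["tool_pos"],s["tcp_rot"],s["time"])
for n in("top","side"):
    c=shot(n,n+"0.png");print(n,c.keys(),np.round(c["T"],3).tolist(),np.round(c["intrinsics"],1).tolist())
    for l in "rack board_top back_stop oiled_slat_centre sticker_a_centre low_slat_front_centre top_slat_back_centre low_sticker_l_centre low_sticker_r_centre hold_down_hinge hold_down_end_bar cup_1 pencil_a".split():
        print(l,[(np.round(r["point"],1).tolist(),round(r["score"],2)) for r in viewer.spot_point(c,l)[:3]])
E
```

```text
[ 0.29011272 -0.60856697  0.20184408] [-3.06203808e+00 -6.92389575e-01  6.23536866e-04] 0.0
top dict_keys(['image', 'intrinsics', 'T', 'shot']) [[0.01, 0.998, -0.066, 0.451], [-1.0, 0.011, 0.019, 0.191], [0.019, 0.066, 0.998, 0.976], [0.0, 0.0, 0.0, 1.0]] [[379.0, 0.0, 322.7], [0.0, 379.0, 199.8], [0.0, 0.0, 1.0]]
rack [([266.4, 196.2], 0.6), ([293.3, 181.7], 0.39)]
board_top [([217.3, 195.6], 0.87)]
back_stop [([292.7, 188.9], 0.95)]
oiled_slat_centre [([214.4, 197.3], 0.78)]
sticker_a_centre [([420.2, 221.8], 0.79)]
low_slat_front_centre [([248.9, 198.0], 0.74)]
top_slat_back_centre [([283.0, 192.9], 0.97)]
low_sticker_l_centre [([262.9, 177.5], 0.83)]
low_sticker_r_centre [([268.9, 209.3], 0.64)]
hold_down_hinge [([292.2, 187.3], 0.79)]
hold_down_end_bar [([295.4, 183.2], 0.97)]
cup_1 [([430.8, 260.6], 0.64)]
pencil_a [([423.2, 187.7], 0.49)]
side dict_keys(['image', 'intrinsics', 'T', 'shot']) [[-0.8, 0.274, -0.534, 0.038], [-0.599, -0.392, 0.698, 0.767], [-0.018, 0.878, 0.478, 0.488], [0.0, 0.0, 0.0, 1.0]] [[371.5, 0.0, 319.1], [0.0, 371.5, 198.5], [0.0, 0.0, 1.0]]
rack [([269.5, 251.0], 0.73), ([286.3, 242.6], 0.29)]
board_top [([228.9, 268.6], 0.63)]
back_stop [([283.3, 216.6], 0.64)]
oiled_slat_centre [([226.0, 264.0], 0.73), ([284.0, 201.1], 0.2), ([345.6, 177.1], 0.17)]
sticker_a_centre []
low_slat_front_centre [([253.1, 252.3], 0.62)]
top_slat_back_centre [([279.2, 223.9], 0.71), ([281.9, 218.7], 0.46)]
low_sticker_l_centre [([250.3, 230.8], 0.96), ([416.0, 194.3], 0.18)]
low_sticker_r_centre [([281.5, 241.0], 0.87), ([267.0, 252.4], 0.56)]
hold_down_hinge [([286.5, 202.9], 0.64), ([254.3, 248.3], 0.23)]
hold_down_end_bar [([283.7, 152.3], 0.75), ([224.3, 263.6], 0.67)]
cup_1 [([418.0, 196.0], 0.65)]
pencil_a [([281.2, 243.5], 0.48)]
```

View pics/top0.png

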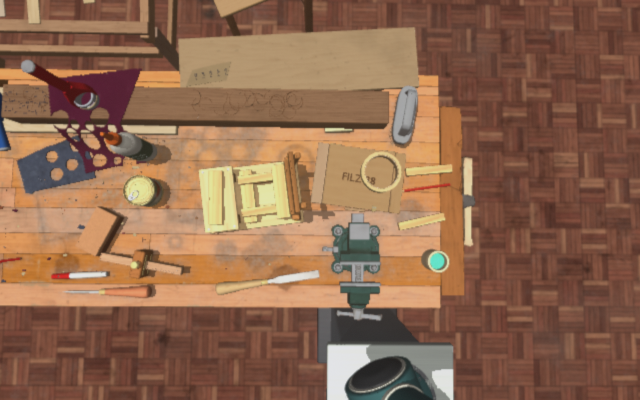

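View pics/side0.png

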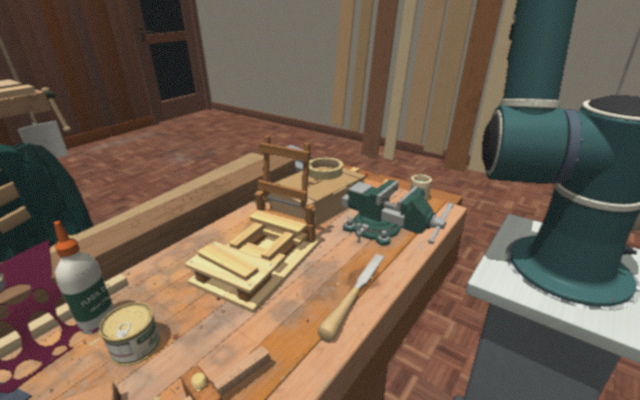

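The top view shows the rack at cols 200-300, rows 160-232 and the loose stickers near (429,170) and (422,221). The pencil is at (427,188), the cup at (438,260). Next I fit the rack and locate the stickers.

```bash
cat >> h.py <<'E'
PT=dict(board_top=(-111,0,53),back_stop=(72,0,58),low_slat_front_centre=(-42,0,32),top_slat_back_centre=(42,0,58),low_sticker_l_centre=(0,40,45),low_sticker_r_centre=(0,-40,45),hold_down_hinge=(72,0,94),rack=(0,0,0))
def rw(p,P):
    P=np.atleast_2d(P)/1000.; c,s=np.cos(p[2]),np.sin(p[2])
    return np.c_[p[0]+c*P[:,0]-s*P[:,1],p[1]+s*P[:,0]+c*P[:,1],P[:,2]]
def fit(obs,p0=(.46,.32,-1.5)):
    f=lambda p:np.concatenate([(proj(c,rw(p,P))[0]-x)*w for c,P,x,w in obs])
    return least_squares(f,p0,loss="soft_l1")
def rects(c,roi,z,lo=(15,40,150),hi=(35,150,255),amin=60):
    h=cv2.cvtColor(c["image"],cv2.COLOR_RGB2HSV);m=cv2.inRange(h,lo,hi)
    k=np.zeros_like(m);x0,y0,x1,y1=roi;k[y0:y1,x0:x1]=m[y0:y1,x0:x1]
    out=[]
    for q in cv2.findContours(k,0,cv2.CHAIN_APPROX_NONE)[0]:
        if cv2.contourArea(q)>amin:
            w=np.array([onz(c,p[0],z)[:2]*1000 for p in q],np.float32);out.append((cv2.minAreaRect(w),cv2.boundingRect(q)))
    return out
E
python3 - <<'E'
from h import *
obs=[];
for n in("top","side"):
    for _ in range(2):
        c=shot(n)
        for l,P in PT.items():
            r=viewer.spot_point(c,l)
            if r and r[0]["score"]>.5: obs.append((c,P,np.array(r[0]["point"]),r[0]["score"]))
    if n=="top": ct=c
r=fit(obs);print(r.x,r.cost)
for (c,P,x,w),e in zip(obs,r.fun.reshape(-1,2)): print(P,c["shot"],np.round(e,1))
print(rects(ct,(395,155,450,235),.014))
for p in rects(ct,(195,155,305,235),.06): print(p)
im=ct["image"][:,:,::-1]
a=cv2.resize(im[150:240,190:310],None,fx=6,fy=6,interpolation=cv2.INTER_CUBIC)
def dr(L): 
    q=(proj(ct,rw(r.x,L))-[190,150]+.5)*6; cv2.polylines(a,[q.astype(int)],True,(0,0,255),1)
bx=lambda x,y,w,h,z:[(x-w/2,y-h/2,z),(x+w/2,y-h/2,z),(x+w/2,y+h/2,z),(x-w/2,y+h/2,z)]
dr(bx(-111,0,82,156,53));dr(bx(42,0,32,130,64));dr(bx(0,40,120,20,52));dr(bx(0,-40,120,20,52));dr(bx(-42,0,32,130,38))
cv2.imwrite("pics/c1.png",a)
cv2.imwrite("pics/c2.png",cv2.resize(im[150:280,385:470],None,fx=4.5,fy=4.5,interpolation=cv2.INTER_CUBIC))
E
```

```text
[ 0.5249317   0.31738488 -1.46937327] 69.00857532813257
(-111, 0, 53) 3 [-0.4  0.7]
(72, 0, 58) 3 [ 0.4 -0.7]
(-42, 0, 32) 3 [-0.9  0.1]
(42, 0, 58) 3 [-0.6  1.3]
(0, 40, 45) 3 [-20.9  -9. ]
(0, -40, 45) 3 [-0.1 -0.3]
(72, 0, 94) 3 [0.4 1.6]
(0, 0, 0) 3 [ 0.6 -0.9]
(-111, 0, 53) 4 [-0.9  1. ]
(72, 0, 58) 4 [ 0.4 -1.2]
(42, 0, 58) 4 [-2.3  0.3]
(0, 40, 45) 4 [-11.9  -9.6]
(0, -40, 45) 4 [-2.1  0.2]
(72, 0, 94) 4 [0.8 1.4]
(0, 0, 0) 4 [-0.   0.5]
(72, 0, 58) 5 [ 0.6 -1.7]
(-42, 0, 32) 5 [-0.1  0. ]
(42, 0, 58) 5 [0.9 2.6]
(0, 40, 45) 5 [0.3 1.1]
(0, -40, 45) 5 [-1.3 -0.6]
(72, 0, 94) 5 [ 1.1 -1.1]
(0, 0, 0) 5 [ 0.2 -0.7]
(-111, 0, 53) 6 [ 0.3 -1.7]
(72, 0, 58) 6 [-1.3  1. ]
(-42, 0, 32) 6 [-1.3 -0.6]
(42, 0, 58) 6 [ 0.6 -0.8]
(0, 40, 45) 6 [ 1.4 -0.4]
(0, -40, 45) 6 [ 0.1 -1.7]
(72, 0, 94) 6 [-0.3 -2.6]
(0, 0, 0) 6 [0.6 0.2]
[(((462.8067626953125, -78.92759704589844), (23.837833404541016, 122.82682800292969), 11.796477317810059), (398, 213, 48, 18)), (((558.202392578125, -81.88629150390625), (139.62356567382812, 150.9926300048828), 89.8414306640625), (395, 155, 55, 59))]
(((520.7457885742188, 349.0818786621094), (160.25347900390625, 238.45928955078125), 7.695458889007568), (198, 159, 105, 75))
(((612.9974975585938, 311.1816101074219), (12.283534049987793, 41.245826721191406), 0.7714439630508423), (258, 155, 18, 6))
```

View pics/c1.png

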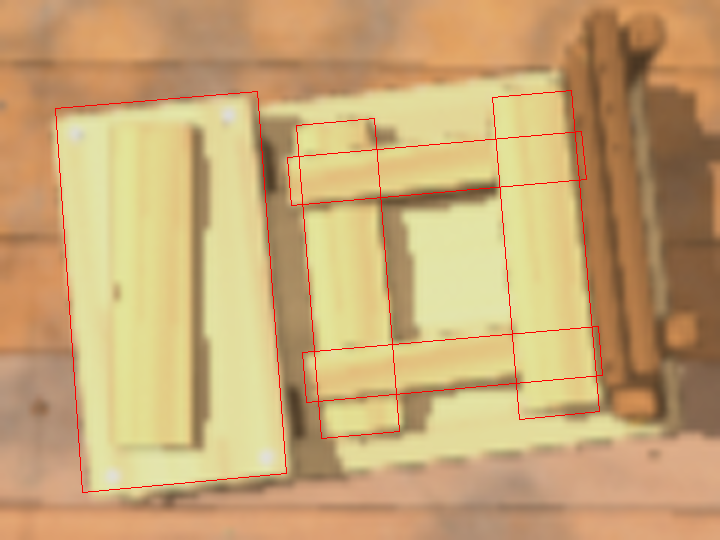

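View pics/c2.png

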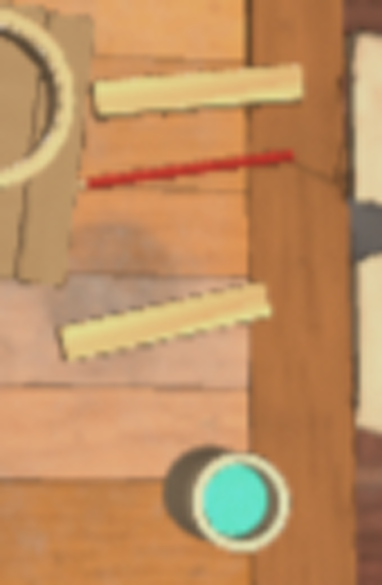

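```bash
cat >> h.py <<'E'
RK=(0.5249,0.3174,-1.4694)
def rframe(w):
    w=np.atleast_2d(w);d=w[:,:2]-RK[:2];c,s=np.cos(RK[2]),np.sin(RK[2])
    return np.c_[c*d[:,0]+s*d[:,1],-s*d[:,0]+c*d[:,1]]*1000
def goal(pos,head):
    s=monitor.read_state();r=R.from_rotvec(s["tcp_rot"]);m=r.as_matrix()
    h=np.arctan2(m[1,0],m[0,0]);t=-(head-h);t=(t+np.pi)%(2*np.pi)-np.pi
    print("shift",np.round(m.T@(np.array(pos)-s["tool_pos"]),4),"turn",round(t,3),"t",s["time"],"tilt",np.round(m[:,2],3))
def goalr(x,y,z,head=RK[2]+np.pi): goal(rw(RK,(x,y,z))[0],head)
def quad(c,q,z):
    w=np.array([onz(c,p,z)[:2] for p in q]);d=w[1]-w[0]+w[2]-w[3];e=w[3]-w[0]+w[2]-w[1]
    return w.mean(0),np.arctan2(d[1],d[0]),np.linalg.norm(d)/2,np.linalg.norm(e)/2
E
python3 - <<'E'
from h import *
c=shot("top")
k=lambda L,s,o:np.array(L)/s+o-.5
for nm,L,s,o,z in (("a",[(62,330),(265,284),(270,316),(67,360)],4.5,(385,150),.014),("b",[(94,83),(300,65),(302,98),(97,117)],4.5,(385,150),.014),("slat",[(110,124),(117,446),(194,446),(190,123)],6,(190,150),.065)):
    w,h,l,b=quad(c,k(L,s,o),z);print(nm,w,h,h+np.pi,l,b, rframe(w))
b=viewer.boxes_of(c,"sticker_a_centre");print(b)
for r in viewer.spot_point(c,"sticker_a_centre"):print(r,onz(c,r["point"],.007))
r=viewer.spot_point(c,"oiled_slat_centre");print(rframe(onz(c,r[0]["point"],.059)))
goalr(-165,0,300);goalr(-165,0,90)
E
```

```text
a [ 0.4627751  -0.07938069] -1.344820425331919 1.7967722282578742 0.1186760334176248 0.01769956299947669 [[ 388.45429729 -101.96901199]]
b [ 0.59513896 -0.09885104] -1.4683253948963593 1.6732672586934338 0.11875882604886825 0.019305797111979963 [[421.22286051  27.74415582]]
slat [0.51532652 0.43183665] -3.0961759240671984 0.04541672952259468 0.1292149877142619 0.0311834432151043 [[-114.81793533    2.05927659]]
[{'extent': [420.9, 222.3, 41.8, 16.2], 'score': 0.74}, {'extent': [280.1, 193.6, 16.0, 52.0], 'score': 0.57}]
{'point': [422.0, 222.3], 'score': 0.86} [ 0.45994455 -0.08278273  0.007     ]
[[-1.11887290e+02 -1.06187088e-01]]
shift [ 0.6659 -0.891  -0.0968] turn -1.227 t 3.4 tilt [ 0.  0. -1.]
shift [ 0.6659 -0.891   0.1132] turn -1.227 t 3.4 tilt [ 0.  0. -1.]
```

Request:
step_arm --series '[0.05,-0.067,-0.1,-0.18,0.666,-0.891,-0.11,-1.227,0.666,-0.891,-0.11,-1.227,0.666,-0.891,-0.11,-1.227,0.666,-0.891,-0.11,-1.227,0.666,-0.891,-0.11,-1.227,0.666,-0.891,-0.11,-1.227,0.666,-0.891,-0.11,-1.227]' --gripper 0.85

```text
time: 4.4
tool_pos: [0.3839, -0.1399, 0.2769]
tcp_rot: [2.105, 2.33, 0.001]
wrist_force: [1.5, 0.3, -0.2]
width: 0.849
grip_force: 0.0
```

```bash
python3 -c "
from h import *
goalr(-165,0,300)"
```

```text
shift [ 0.6057  0.1865 -0.0231] turn -0.0 t 4.4 tilt [ 0.002 -0.    -1.   ]
```

Request:
step_arm --series '[0.6,0.185,-0.03,0,0.6,0.185,-0.03,0,0.6,0.185,-0.03,0,0.6,0.185,-0.03,0,0.6,0.185,-0.03,0,0.6,0.185,-0.03,0,0.6,0.185,-0.03,0,0.6,0.185,-0.03,0]'

```text
time: 5.4
tool_pos: [0.4822, 0.3502, 0.3006]
tcp_rot: [2.106, 2.331, 0.001]
wrist_force: [1.0, -0.4, 1.0]
width: 0.846
grip_force: 0.0
```

```bash
python3 -c "
from h import *
goalr(-170,1,120);goalr(-170,1,70)"
```

```text
shift [0.133  0.04   0.1807] turn 0.0 t 5.4 tilt [ 0.001  0.    -1.   ]
shift [0.133  0.04   0.2307] turn 0.0 t 5.4 tilt [ 0.001  0.    -1.   ]
```

Request:
step_arm --series '[0.112,0.04,0.1,0,0.112,0.04,0.17,0,0.112,0.04,0.22,0,0.112,0.04,0.226,0,0.112,0.04,0.226,0,0.112,0.04,0.226,0,0.112,0.04,0.226,0]'

```text
time: 6.28
tool_pos: [0.5126, 0.4645, 0.0781]
tcp_rot: [2.106, 2.33, 0.009]
wrist_force: [-0.4, 0.2, -0.5]
width: 0.847
grip_force: 0.0
```

```bash
python3 -c "
from h import *
goalr(-149,1,55)
for n in ('side','top'):
  c=shot(n);im=c['image'][:,:,::-1]
  p=proj(c,rw(RK,(-130,0,60)))[0].astype(int);a=im[max(p[1]-60,0):p[1]+50,max(p[0]-65,0):p[0]+65]
  cv2.imwrite('pics/%s1.png'%n,cv2.resize(a,None,fx=4.5,fy=4.5,interpolation=cv2.INTER_CUBIC))
a=[cv2.resize(cv2.imread('pics/%s1.png'%n),(400,400)) for n in ('side','top')]
cv2.imwrite('pics/m1.png',np.hstack(a))
"
```

```text
shift [ 0.0013 -0.0018  0.0231] turn -0.001 t 6.275 tilt [ 0.004  0.003 -1.   ]
```

View pics/m1.png

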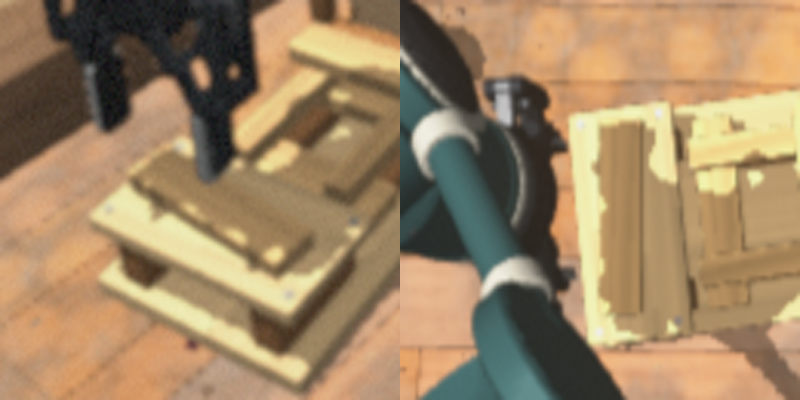

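Left (side view): the fingers hang just behind and above the slat, with clearance. Now I lower gently until they touch the board.

Request:
step_arm --series '[0,-0.001,0.005,0,0,-0.001,0.01,0,0,-0.001,0.014,0,0,-0.001,0.017,0,0,-0.001,0.02,0,0,-0.001,0.023,0,0,-0.001,0.023,0]'

```text
time: 7.25
tool_pos: [0.5094, 0.4632, 0.0508]
tcp_rot: [-2.106, -2.331, 0.001]
wrist_force: [0.2, 0.2, -0.2]
width: 0.851
grip_force: 0.0
```

Request:
step_arm --series '[0,0,0.001,0,0,0,0.002,0,0,0,0.003,0,0,0,0.004,0,0,0,0.004,0]'

```text
time: 7.88
tool_pos: [0.5095, 0.4633, 0.0472]
tcp_rot: [-2.106, -2.331, 0.0]
wrist_force: [0.3, 0.0, 0.4]
width: 0.852
grip_force: 0.0
```

Request:
step_arm --series '[0,0,0.001,0,0,0,0.002,0,0,0,0.002,0]'

```text
time: 8.25
tool_pos: [0.5095, 0.4633, 0.0451]
tcp_rot: [-2.106, -2.331, 0.0]
wrist_force: [0.6, 0.4, 0.5]
width: 0.851
grip_force: 0.0
```

Request:
step_arm --series '[0,0,0.001,0,0,0,0.002,0,0,0,0.002,0]'

```text
time: 8.62
tool_pos: [0.5095, 0.4632, 0.0431]
tcp_rot: [-2.107, -2.331, 0.0]
wrist_force: [-1.4, 0.2, -0.0]
width: 0.848
grip_force: 0.0
```

Request:
step_arm --series '[0,0,0.001,0,0,0,0.0015,0,0,0,0.0015,0]'

```text
time: 9.0
tool_pos: [0.5095, 0.4633, 0.0417]
tcp_rot: [-2.106, -2.331, 0.0]
wrist_force: [-0.7, -0.6, 0.2]
width: 0.847
grip_force: 0.0
```

```bash
python3 -c "
from h import *
goalr(-149,1,55)
c=shot('side');im=c['image'][:,:,::-1]
p=proj(c,rw(RK,(-130,0,60)))[0].astype(int);a=im[max(p[1]-55,0):p[1]+50,max(p[0]-65,0):p[0]+75]
cv2.imwrite('pics/s2.png',cv2.resize(a,None,fx=5.5,fy=5.5,interpolation=cv2.INTER_CUBIC))
"
```

```text
shift [ 0.0023  0.0015 -0.0133] turn -0.0 t 9.0 tilt [-0. -0. -1.]
```

View pics/s2.png

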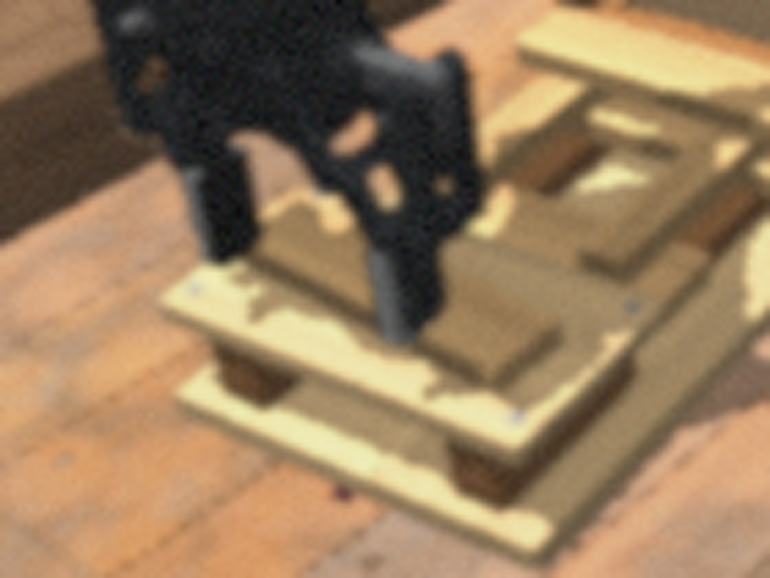

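The tips sit just above the board behind the slat, spread along its long edge. I push now.

Request:
step_arm --series '[0,0,-0.002,0,-0.006,0,-0.002,0,-0.014,0,-0.002,0,-0.023,0,-0.002,0,-0.032,0,-0.002,0,-0.041,0,-0.002,0,-0.05,0,-0.002,0,-0.055,0,-0.002,0]'

```text
time: 10.05
tool_pos: [0.5152, 0.4079, 0.0438]
tcp_rot: [2.107, 2.33, -0.0]
wrist_force: [0.0, 0.0, 0.4]
width: 0.854
grip_force: 0.0
```

Request:
step_arm --series '[-0.004,0,0,0,-0.008,0,0,0,-0.012,0,0,0,-0.016,0,0,0,-0.019,0,0,0,-0.021,0,0,0,-0.021,0,0,0,-0.021,0,0,0]'

```text
time: 11.05
tool_pos: [0.5172, 0.3878, 0.0438]
tcp_rot: [-2.106, -2.331, -0.0]
wrist_force: [-0.2, -0.0, 1.0]
width: 0.848
grip_force: 0.0
```

```bash
python3 -c "
from h import *
goalr(-69,1,45)
c=shot('side');im=c['image'][:,:,::-1]
for l,z in (('oiled_slat_centre',.058),('low_slat_front_centre',.032),('low_sticker_l_centre',.045),('low_sticker_r_centre',.045),('top_slat_back_centre',.058)):
  for r in viewer.spot_point(c,l)[:2]: print(l,np.round(rframe(onz(c,r['point'],z)),1),round(r['score'],2))
p=proj(c,rw(RK,(-50,0,60)))[0].astype(int);a=im[max(p[1]-55,0):p[1]+50,max(p[0]-65,0):p[0]+75]
cv2.imwrite('pics/s3.png',cv2.resize(a,None,fx=5.5,fy=5.5,interpolation=cv2.INTER_CUBIC))
"
```

```text
shift [-0.0018  0.0015 -0.0012] turn -0.0 t 11.05 tilt [-0.  0. -1.]
oiled_slat_centre [[-121.7   -1.3]] 0.88
low_slat_front_centre [[-43.3   1.4]] 0.57
low_slat_front_centre [[430.6 263.4]] 0.26
low_sticker_l_centre [[-1.4 43.3]] 0.62
low_sticker_r_centre [[ -4. -44.]] 0.55
top_slat_back_centre [[44.2  2.9]] 0.64
top_slat_back_centre [[325.  -25.4]] 0.27
```

View pics/s3.png

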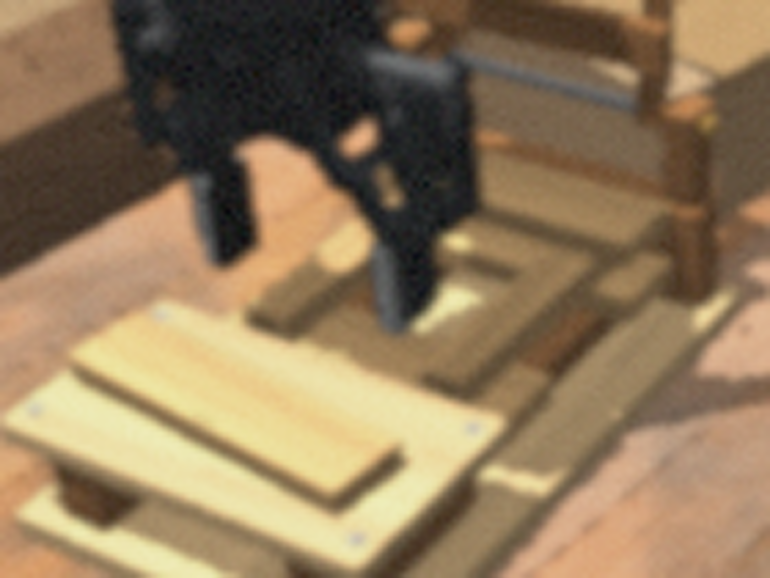

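The picture shows the slat still at its old spot on the board; the fingers passed over it, so the open tips sit higher than I assumed. I measure that.

```bash
python3 -c "
from h import *
c=shot('side')
p=proj(c,rw(RK,(-50,0,60)))[0].astype(int);o=np.array([max(p[0]-65,0),max(p[1]-55,0)])
s=monitor.read_state();print(s['tool_pos'],s['width'])
m=R.from_rotvec(s['tcp_rot']).as_matrix()
for dz in (0,10,20,30,40):
  for y in (-.043,.043): print(dz,y,np.round((proj(c,np.array([s['tool_pos']+m@[.0,y,-dz/1000]]))[0]-o)*5.5))
b=proj(c,rw(RK,[(-70,78,53),(-152,-78,53),(-70,-78,53)]));print((b-o)*5.5)
print((proj(c,rw(RK,[(-60-69,-63,65)]))-o)*5.5)
"
```

```text
[0.51722086 0.38778233 0.04376181] 0.8517022445486455
0 -0.043 [420. 409.]
0 0.043 [237. 336.]
10 -0.043 [418. 386.]
10 0.043 [233. 314.]
20 -0.043 [415. 363.]
20 0.043 [229. 292.]
30 -0.043 [412. 339.]
30 0.043 [226. 269.]
40 -0.043 [409. 315.]
40 0.043 [222. 246.]
[[164.4793824  287.38659497]
 [339.20832735 562.65289375]
 [499.00271438 417.48112079]]
[[346.63572373 474.27968336]]
```

Request:
step_arm --series '[0,0.001,-0.02,0,0.02,0.001,-0.02,0,0.06,0.001,-0.02,0,0.082,0.001,-0.02,0,0.082,0.001,-0.01,0,0.082,0.001,0.002,0,0.082,0.001,0.007,0,0.082,0.001,0.007,0]'

```text
time: 12.4
tool_pos: [0.5095, 0.4679, 0.0354]
tcp_rot: [-2.107, -2.33, 0.004]
wrist_force: [-0.2, -0.2, 0.6]
width: 0.848
grip_force: 0.0
```

Request:
step_arm --series '[0,0,0.002,0,0,0,0.004,0,0,0,0.006,0,0,0,0.006,0]'

```text
time: 12.9
tool_pos: [0.5098, 0.4693, 0.0306]
tcp_rot: [-2.106, -2.331, 0.0]
wrist_force: [1.0, 0.4, 0.1]
width: 0.85
grip_force: 0.0
```

Request:
step_arm --series '[0,0,0.001,0,0,0,0.002,0,0,0,0.003,0,0,0,0.003,0]'

```text
time: 13.4
tool_pos: [0.5099, 0.4693, 0.0276]
tcp_rot: [-2.106, -2.331, 0.0]
wrist_force: [-0.5, -0.6, -0.7]
width: 0.85
grip_force: 0.0
```

Request:
step_arm --series '[0,0,0.001,0,0,0,0.002,0,0,0,0.002,0]'

```text
time: 13.78
tool_pos: [0.5099, 0.4693, 0.0256]
tcp_rot: [-2.106, -2.331, 0.0]
wrist_force: [-0.2, -0.2, 0.1]
width: 0.85
grip_force: 0.0
```

Request:
step_arm --series '[0,0,0.001,0,0,0,0.002,0,0,0,0.002,0]'

```text
time: 14.15
tool_pos: [0.5099, 0.4693, 0.0236]
tcp_rot: [-2.106, -2.331, 0.0]
wrist_force: [0.4, -0.2, -0.1]
width: 0.845
grip_force: 0.0
```

```bash
python3 -c "
from h import *
goalr(-149,1,55)
c=shot('side');im=c['image'][:,:,::-1]
p=proj(c,rw(RK,(-130,0,60)))[0].astype(int);a=im[p[1]-55:p[1]+50,p[0]-65:p[0]+75]
cv2.imwrite('pics/s4.png',cv2.resize(a,None,fx=5.5,fy=5.5,interpolation=cv2.INTER_CUBIC))
"
```

```text
shift [-0.0037  0.0006 -0.0314] turn -0.0 t 14.15 tilt [-0. -0. -1.]
```

View pics/s4.png

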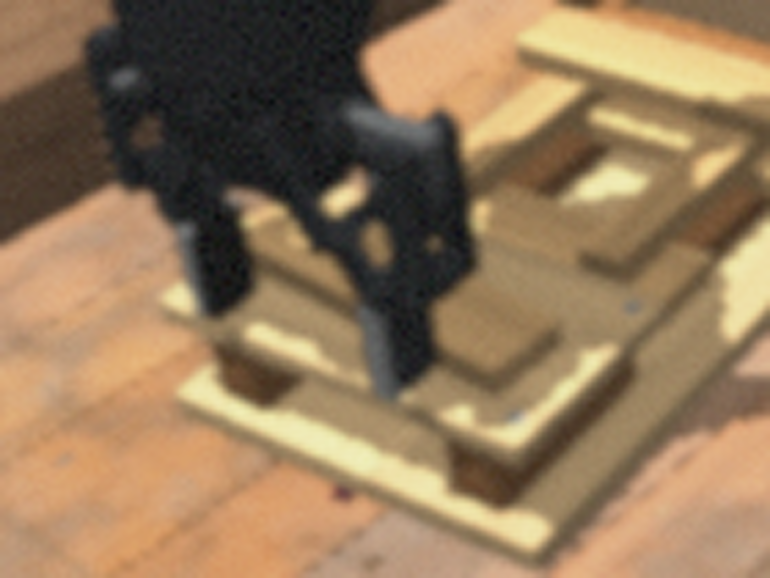

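Tips now hang right at board level behind the slat, with tip bottoms at (390,397) and (205,315). I push part-way and check.

Request:
step_arm --series '[-0.004,0,-0.0015,0,-0.01,0,-0.0015,0,-0.016,0,-0.0015,0,-0.022,0,-0.0015,0,-0.028,0,-0.0015,0,-0.034,0,-0.0015,0,-0.04,0,-0.0015,0,-0.044,0,-0.0015,0]'

```text
time: 15.2
tool_pos: [0.5144, 0.4252, 0.0252]
tcp_rot: [-2.107, -2.33, 0.0]
wrist_force: [0.9, -0.0, 0.4]
width: 0.848
grip_force: 0.2
```

```bash
python3 -c "
from h import *
goalr(-69,1,25)
c=shot('side');im=c['image'][:,:,::-1]
for r in viewer.spot_point(c,'oiled_slat_centre')[:2]: print(np.round(rframe(onz(c,r['point'],.058)),1),round(r['score'],2))
p=proj(c,rw(RK,(-90,0,60)))[0].astype(int);a=im[p[1]-55:p[1]+50,p[0]-65:p[0]+75]
cv2.imwrite('pics/s5.png',cv2.resize(a,None,fx=5.5,fy=5.5,interpolation=cv2.INTER_CUBIC))
"
```

```text
shift [-0.0393  0.0005  0.0002] turn -0.001 t 15.2 tilt [-0. -0. -1.]
[[-79.9   1.8]] 0.59
```

View pics/s5.png

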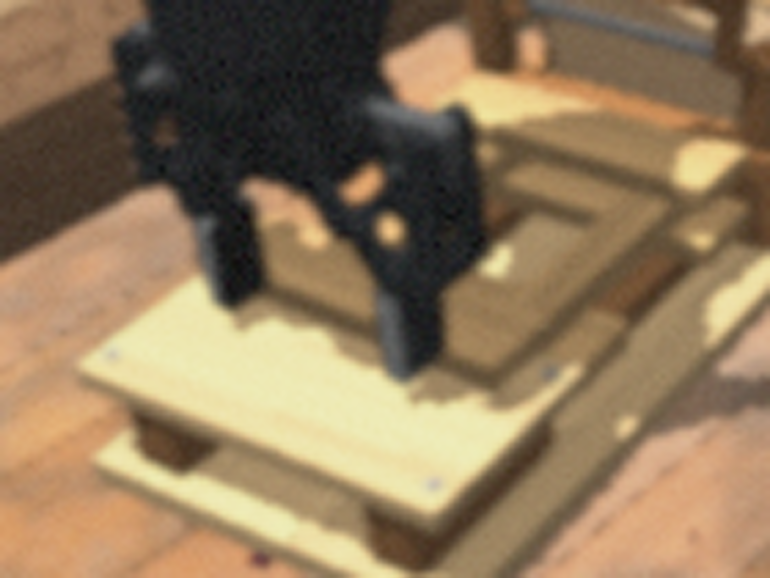

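The slat now slides squarely ahead of both fingers, with its centre at rack x of about -80. I continue.

Request:
step_arm --series '[-0.005,0,0,0,-0.011,0,0,0,-0.017,0,0,0,-0.023,0,0,0,-0.028,0,0,0,-0.033,0,0,0,-0.036,0,0,0,-0.038,0,0,0]'

```text
time: 16.3
tool_pos: [0.5183, 0.3877, 0.0253]
tcp_rot: [-2.107, -2.331, -0.0]
wrist_force: [0.1, 0.8, -0.3]
width: 0.85
grip_force: 0.1
```

Request:
step_arm --series '[0,0,0,0,0.003,0,0,0,0.015,0,0,0,0.04,0,-0.03,0,0.06,0,-0.09,0,0.06,0,-0.15,0,0.06,0,-0.2,0,0.06,0,-0.25,0]'

```text
time: 17.3
tool_pos: [0.5118, 0.4486, 0.2774]
tcp_rot: [-2.105, -2.332, -0.002]
wrist_force: [0.0, 0.7, -0.3]
width: 0.856
grip_force: 0.0
```

```bash
python3 -c "
from h import *
goalr(-150,0,330)
c=shot('side')
for n in ('side','top'):
  if n=='top': c=shot(n)
  for l,z in (('oiled_slat_centre',.058),('low_slat_front_centre',.032),('low_sticker_l_centre',.045),('low_sticker_r_centre',.045),('top_slat_back_centre',.058)):
    for r in viewer.spot_point(c,l)[:2]: print(n,l,np.round(rframe(onz(c,r['point'],z)),1),round(r['score'],2))
  im=c['image'][:,:,::-1];o=np.array([205,190] if n=='side' else [190,150])
  a=cv2.resize(im[o[1]:o[1]+85,o[0]:o[0]+115],None,fx=4,fy=4,interpolation=cv2.INTER_CUBIC)
  q=(proj(c,rw(RK,[(-58,-65,64),(-26,-65,64),(-26,65,64),(-58,65,64)]))-o+.5)*4
  b=a.copy();cv2.polylines(b,[q.astype(int)],True,(0,0,255),1)
  cv2.imwrite('pics/%s6.png'%n,np.vstack([a,b][1:]))
cv2.imwrite('pics/m6.png',np.hstack([cv2.imread('pics/side6.png')[:,:400],cv2.imread('pics/top6.png')[:,:400]]))
"
```

```text
shift [ 0.0182 -0.0002 -0.0526] turn 0.0 t 17.3 tilt [ 0.001  0.001 -1.   ]
side oiled_slat_centre [[-52.6  -2.7]] 0.68
side oiled_slat_centre [[36.3 -0.5]] 0.61
side low_slat_front_centre [[-43.6  -2.1]] 0.56
side low_sticker_l_centre [[ 4.6 51. ]] 0.69
side low_sticker_l_centre [[ 326.  -225.4]] 0.37
side low_sticker_r_centre [[  9.1 -39.6]] 0.81
side low_sticker_r_centre [[-57.9 -11.5]] 0.22
side top_slat_back_centre [[38.7 -4.9]] 0.69
side top_slat_back_centre [[-67.5 -22.6]] 0.42
top oiled_slat_centre [[-41.6   4.6]] 0.83
top oiled_slat_centre [[ 369.5 -104.4]] 0.24
top low_slat_front_centre [[-39.9  -2.9]] 0.59
top low_sticker_l_centre [[ 1.4 42.7]] 0.69
top low_sticker_r_centre [[ 10.3 -40.7]] 0.67
```

View pics/m6.png

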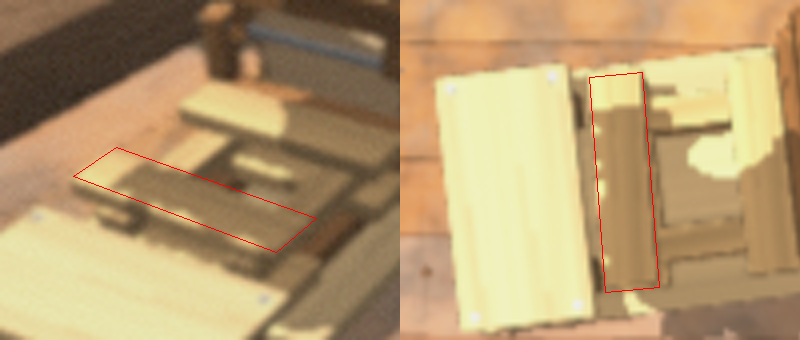

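The slat lies exactly inside the predicted outline, square in both views. On to sticker a. I have used up my picture allowance, so the rest goes by numbers and touch.

```bash
python3 -c "
from h import *
goal((.4625,-.0795,.33),1.785);goal((.4625,-.0795,.06),1.785)"
```

```text
shift [-0.5191 -0.1022 -0.0553] turn -0.113 t 17.9 tilt [-0.002 -0.001 -1.   ]
shift [-0.5188 -0.1017  0.2147] turn -0.113 t 17.9 tilt [-0.002 -0.001 -1.   ]
```

Request:
step_arm --series '[0,0,-0.055,0,-0.52,-0.102,-0.06,-0.113,-0.52,-0.102,-0.06,-0.113,-0.52,-0.102,-0.06,-0.113,-0.52,-0.102,-0.06,-0.113,-0.52,-0.102,-0.06,-0.113,-0.52,-0.102,-0.06,-0.113,-0.52,-0.102,-0.06,-0.113]' --gripper 0.45

```text
time: 18.9
tool_pos: [0.4711, 0.01, 0.3344]
tcp_rot: [1.971, 2.446, 0.0]
wrist_force: [1.6, -0.8, 1.1]
width: 0.45
grip_force: 0.0
```

```bash
python3 -c "
from h import *
goal((.4625,-.0795,.06),1.785)"
```

```text
shift [-0.0856 -0.0276  0.2744] turn 0.0 t 18.9 tilt [ 0.001 -0.    -1.   ]
```

Request:
step_arm --series '[-0.06,-0.02,0.03,0,-0.085,-0.0275,0.08,0,-0.085,-0.0275,0.14,0,-0.085,-0.0275,0.2,0,-0.085,-0.0275,0.26,0,-0.085,-0.0275,0.274,0,-0.085,-0.0275,0.274,0]'

```text
time: 19.77
tool_pos: [0.4628, -0.077, 0.0605]
tcp_rot: [-1.971, -2.445, 0.001]
wrist_force: [0.5, -0.0, 0.4]
width: 0.448
grip_force: 0.0
```

```bash
python3 -c "
from h import *
goal((.4625,-.0795,.02),1.785)
c=shot('top')
for r in viewer.spot_point(c,'sticker_a_centre'):print(r,onz(c,r['point'],.007))
print(viewer.boxes_of(c,'sticker_a_centre'))
c=shot('side');p=proj(c,[[.4625,-.0795,.05]])[0].astype(int);print(p)
g=cv2.cvtColor(c['image'],cv2.COLOR_RGB2GRAY)
for z in range(0,100,6):
  print(z,[int(g[tuple(np.round(proj(c,[[.4625+dx,-.0795,z/1000]])[0][::-1]).astype(int))]) for dx in (-.032,-.025,-.02,-.01,0,.01,.02,.025,.032)])
"
```

```text
shift [-0.0024 -0.0008  0.0405] turn -0.0 t 19.775 tilt [-0.001  0.    -1.   ]
{'point': [423.1, 221.3], 'score': 0.68} [ 0.46253392 -0.08563838  0.007     ]
[{'extent': [412.6, 223.8, 29.9, 16.8], 'score': 0.65}]
[382 175]
0 [157, 86, 77, 93, 152, 81, 87, 88, 92]
6 [108, 84, 78, 150, 111, 80, 100, 93, 91]
12 [81, 79, 104, 142, 83, 82, 104, 93, 103]
18 [81, 122, 138, 94, 85, 92, 96, 92, 103]
24 [86, 153, 144, 88, 95, 100, 106, 96, 127]
30 [131, 132, 92, 90, 122, 127, 126, 122, 130]
36 [152, 91, 88, 107, 122, 128, 129, 128, 126]
42 [95, 83, 85, 110, 126, 123, 121, 120, 119]
48 [76, 82, 97, 123, 125, 122, 118, 111, 107]
54 [78, 92, 103, 108, 111, 101, 100, 97, 101]
60 [82, 85, 93, 109, 98, 101, 104, 99, 95]
66 [90, 93, 104, 102, 99, 104, 90, 89, 87]
72 [87, 96, 99, 97, 99, 102, 96, 90, 93]
78 [97, 95, 95, 96, 93, 100, 96, 83, 81]
84 [95, 94, 95, 96, 97, 91, 82, 74, 78]
90 [90, 90, 86, 95, 96, 92, 80, 64, 91]
96 [91, 84, 85, 91, 90, 95, 72, 54, 83]
```

Request:
step_arm --series '[-0.005,0,0.015,0,-0.005,0,0.03,0,-0.005,0,0.04,0,-0.005,0,0.042,0,-0.005,0,0.042,0]'

```text
time: 20.6
tool_pos: [0.4637, -0.0818, 0.018]
tcp_rot: [-1.971, -2.445, 0.001]
wrist_force: [0.7, 0.1, 0.1]
width: 0.45
grip_force: 0.0
```

Request:
step_arm --series '[0,0,0.003,0,0,0,0.006,0,0,0,0.008,0,0,0,0.01,0,0,0,0.01,0]'

```text
time: 21.22
tool_pos: [0.4637, -0.0818, 0.0082]
tcp_rot: [-1.971, -2.446, 0.0]
wrist_force: [-0.7, 0.1, 0.3]
width: 0.447
grip_force: 0.0
```

Request:
step_arm --series '[0,0,0.002,0,0,0,0.004,0,0,0,0.005,0,0,0,0.005,0]'

```text
time: 21.72
tool_pos: [0.4638, -0.0818, 0.0033]
tcp_rot: [-1.971, -2.446, 0.0]
wrist_force: [-0.1, -0.1, 0.2]
width: 0.453
grip_force: 0.0
```

Request:
step_arm --series '[0,0,0.001,0,0,0,0.002,0,0,0,0.003,0,0,0,0.003,0]'

```text
time: 22.22
tool_pos: [0.4638, -0.0818, 0.0003]
tcp_rot: [-1.971, -2.446, 0.0]
wrist_force: [-0.7, -0.5, -0.7]
width: 0.448
grip_force: 0.0
```

Request:
step_arm --series '[0,0,0.001,0,0,0,0.002,0,0,0,0.003,0,0,0,0.003,0]'

```text
time: 22.72
tool_pos: [0.4638, -0.0818, -0.0028]
tcp_rot: [-1.971, -2.446, 0.0]
wrist_force: [-0.4, 0.8, 0.3]
width: 0.45
grip_force: 0.0
```

Request:
step_arm --series '[0,0,0.001,0,0,0,0.002,0,0,0,0.003,0,0,0,0.003,0]'

```text
time: 23.22
tool_pos: [0.4638, -0.0818, -0.0057]
tcp_rot: [-1.971, -2.446, 0.0]
wrist_force: [-0.5, -0.7, 0.3]
width: 0.45
grip_force: 0.0
```

Request:
step_arm --series '[0,0,0.002,0,0,0,0.004,0,0,0,0.006,0,0,0,0.006,0]'

```text
time: 23.72
tool_pos: [0.4636, -0.0818, -0.0119]
tcp_rot: [-1.971, -2.446, 0.0]
wrist_force: [0.4, 0.7, 0.7]
width: 0.45
grip_force: 0.0
```

Request:
step_arm --series '[0,0,0.001,0,0,0,0.002,0,0,0,0.003,0,0,0,0.003,0]'

```text
time: 24.22
tool_pos: [0.4638, -0.0818, -0.0147]
tcp_rot: [-1.971, -2.446, 0.0]
wrist_force: [-0.4, 0.3, -0.1]
width: 0.454
grip_force: 0.0
```

Request:
step_arm --series '[0,0,0.001,0,0,0,0.002,0,0,0,0.002,0]'

```text
time: 24.6
tool_pos: [0.4638, -0.0818, -0.0167]
tcp_rot: [-1.971, -2.446, 0.0]
wrist_force: [-0.5, -0.7, -0.7]
width: 0.453
grip_force: 0.0
```

Request:
step_arm --series '[0,0,0,0,0,0,0,0,0,0,0,0,0,0,0,0]' --gripper 0.1 --newtons 40

```text
time: 25.1
tool_pos: [0.4642, -0.0819, -0.0164]
tcp_rot: [1.971, 2.446, 0.0]
wrist_force: [-0.5, -0.2, 2.9]
width: 0.207
grip_force: 39.2
```

Request:
step_arm --series '[0,0,-0.02,0,0,0,-0.06,0,0,0,-0.12,0,0,0,-0.18,0,0,0,-0.24,0,0,0,-0.3,0,0,0,-0.316,0]'

```text
time: 25.98
tool_pos: [0.4661, -0.0824, 0.3045]
tcp_rot: [1.967, 2.44, 0.006]
wrist_force: [-0.7, 0.5, -0.4]
width: 0.206
grip_force: 39.1
```

```bash
python3 -c "
from h import *
goalr(1,-40,300)
c=shot('side')
for r in viewer.spot_point(c,'sticker_a_centre')[:3]:print(r)
print(proj(c,[[.464,-.082,.32]]))
c=shot('top')
for r in viewer.boxes_of(c,'sticker_a_centre')[:3]:print(r)"
```

```text
shift [0.3817 0.1024 0.0039] turn 0.113 t 25.975 tilt [ 0.008 -0.002 -1.   ]
{'point': [388.7, 72.2], 'score': 0.52}
[[389.89856527  73.99822041]]
{'extent': [460.9, 223.1, 50.5, 19.1], 'score': 0.96}
{'extent': [426.3, 187.4, 42.0, 3.4], 'score': 0.68}
{'extent': [252.6, 189.7, 109.1, 77.0], 'score': 0.18}
```

Request:
step_arm --series '[0.382,0.102,0,0.113,0.382,0.102,0,0.113,0.382,0.102,0,0.113,0.382,0.102,0,0.113,0.382,0.102,0,0.113,0.382,0.102,0,0.113,0.382,0.102,0,0.113,0.382,0.102,0,0.113]'

```text
time: 27.18
tool_pos: [0.4812, 0.3134, 0.2962]
tcp_rot: [-2.103, -2.332, 0.008]
wrist_force: [0.4, -0.3, 0.2]
width: 0.208
grip_force: 39.1
```

```bash
python3 -c "
from h import *
goalr(1,-40,52)"
```

```text
shift [-0.0008  0.0051  0.2442] turn 0.002 t 27.175 tilt [-0.004 -0.003 -1.   ]
```

Request:
step_arm --series '[0,0.001,0.05,0,0,0.001,0.1,0,0,0.001,0.16,0,0,0.001,0.2,0,0,0.001,0.225,0,0,0.001,0.23,0,0,0.001,0.23,0,0,0.001,0.23,0]'

```text
time: 28.18
tool_pos: [0.4848, 0.3134, 0.0712]
tcp_rot: [2.106, 2.329, 0.004]
wrist_force: [-0.6, 0.0, -0.3]
width: 0.21
grip_force: 39.1
```

```bash
python3 -c "
from h import *
goalr(1,-40,48)
c=shot('side')
for r in viewer.spot_point(c,'sticker_a_centre')[:3]:print(r, rframe(onz(c,r['point'],.084)))
"
```

```text
shift [-0.0011  0.0002  0.0231] turn -0.001 t 28.175 tilt [ 0.003  0.001 -1.   ]
{'point': [279.9, 220.9], 'score': 0.57} [[ 14.44261533 -28.17672997]]
```

Request:
step_arm --series '[-0.001,0,0.006,0,-0.001,0,0.012,0,-0.001,0,0.017,0,-0.001,0,0.02,0,-0.001,0,0.022,0,-0.001,0,0.022,0]'

```text
time: 29.02
tool_pos: [0.4837, 0.3123, 0.0476]
tcp_rot: [2.106, 2.331, 0.0]
wrist_force: [-0.9, -1.0, 2.1]
width: 0.207
grip_force: 39.4
```

```bash
python3 -c "
from h import *
goalr(1,-40,48)
for n in ('side','top'):
 c=shot(n)
 for l in ('sticker_a_centre','low_sticker_r_centre'):
  for r in viewer.spot_point(c,l)[:3]:print(n,l,r, rframe(onz(c,r['point'],.071)))
"
```

```text
shift [-0.0001  0.0015 -0.0004] turn -0.0 t 29.025 tilt [ 0.  0. -1.]
side sticker_a_centre {'point': [278.8, 235.1], 'score': 0.69} [[-13.55582529 -44.94002697]]
side low_sticker_r_centre {'point': [283.1, 243.2], 'score': 0.6} [[-31.89606858 -68.79380255]]
top low_sticker_r_centre {'point': [292.7, 190.1], 'score': 0.61} [[72.16862998  0.94143658]]
```

Request:
step_arm --series '[0,0,0,0,0,0,0,0,0,0,0,0,0,0,-0.02,0,0,0,-0.08,0,0,0,-0.14,0,0,0,-0.2,0,0,0,-0.26,0]' --gripper 0.45

```text
time: 30.32
tool_pos: [0.4834, 0.3121, 0.3113]
tcp_rot: [2.106, 2.33, 0.004]
wrist_force: [0.6, -0.6, 0.7]
width: 0.45
grip_force: 0.0
```

```bash
python3 -c "
from h import *
goal((.595,-.099,.3),1.673)
for n in ('side','top'):
 c=shot(n);cv2.imwrite('pics/%s_n.png'%n,c['image'][:,:,::-1])
 for l in ('sticker_a_centre','low_sticker_r_centre'):
  for r in viewer.spot_point(c,l)[:3]:print(n,l,r, rframe(onz(c,r['point'],.071)))
 for r in viewer.boxes_of(c,'sticker_a_centre')[:3]:print(r)
 print('want', proj(c,rw(RK,(0,-40,71))))
 b=proj(c,rw(RK,[(x,y,z) for x in (-60,60) for y in (-50,-30) for z in (64,78)]));print('box',b.min(0)/2+b.max(0)/2,np.ptp(b,0))
"
```

```text
shift [-0.4203  0.0695  0.0111] turn -0.001 t 30.325 tilt [ 0.002  0.001 -1.   ]
side sticker_a_centre {'point': [281.5, 233.6], 'score': 0.85} [[ -6.54927982 -46.4857156 ]]
side sticker_a_centre {'point': [282.7, 217.3], 'score': 0.37} [[ 45.72551895 -11.5412732 ]]
side low_sticker_r_centre {'point': [282.1, 244.1], 'score': 0.55} [[-35.26632165 -68.86394291]]
{'extent': [281.1, 233.3, 41.9, 39.6], 'score': 0.92}
{'extent': [285.3, 174.8, 50.0, 76.5], 'score': 0.47}
want [[280.81909942 231.14344901]]
box [279.55910061 232.27969943] [43.58495093 37.1623918 ]
top sticker_a_centre {'point': [262.7, 211.4], 'score': 0.8} [[ -3.2405291  -43.37233366]]
{'extent': [274.0, 213.6, 28.0, 9.8], 'score': 0.63}
{'extent': [263.5, 176.6, 22.6, 8.6], 'score': 0.18}
want [[263.94541604 209.8662349 ]]
box [263.71952114 209.83103596] [51.86096669 13.16087423]
```

Request:
step_arm --series '[-0.42,0.07,0,0,-0.42,0.07,0,0,-0.42,0.07,0,0,-0.42,0.07,0,0,-0.42,0.07,0,0,-0.42,0.07,0,0,-0.42,0.07,0,0,-0.42,0.07,0,0]'

```text
time: 31.72
tool_pos: [0.595, -0.1021, 0.3047]
tcp_rot: [-2.11, -2.323, 0.005]
wrist_force: [-0.2, 0.2, -0.0]
width: 0.449
grip_force: 0.0
```

```bash
python3 -c "
from h import *
goal((.595,-.1,.02),1.673)
c=shot('top')
for r in viewer.spot_point(c,'sticker_b_centre'):print(r,onz(c,r['point'],.007))
for r in viewer.boxes_of(c,'sticker_b_centre'):print(r,onz(c,r['extent'][:2],.007))
c=shot('side')
for r in viewer.spot_point(c,'sticker_b_centre'):print(r,onz(c,r['point'],.007))
"
```

```text
shift [0.002  0.0014 0.2847] turn -0.006 t 31.725 tilt [-0.004 -0.    -1.   ]
{'point': [429.8, 170.1], 'score': 0.56} [ 0.59508568 -0.10409723  0.007     ]
{'extent': [251.9, 191.2, 105.6, 80.3], 'score': 0.68} [0.53494265 0.35369239 0.007     ]
{'extent': [429.9, 168.4, 46.9, 9.1], 'score': 0.63} [ 0.59952538 -0.10439709  0.007     ]
{'point': [345.6, 176.8], 'score': 0.48} [ 0.59252229 -0.09163119  0.007     ]
```

Request:
step_arm --series '[0,0,0.06,0,0,0,0.12,0,0,0,0.18,0,0,0,0.24,0,0,0,0.28,0,0,0,0.29,0,0,0,0.295,0,0,0,0.295,0]'

```text
time: 32.98
tool_pos: [0.5973, -0.0986, 0.0144]
tcp_rot: [2.104, 2.329, 0.003]
wrist_force: [0.3, -0.3, -0.7]
width: 0.446
grip_force: 0.0
```

```bash
python3 -c "
from h import *
goal((.5955,-.102,-.0165),1.673)"
```

```text
shift [-0.0032 -0.0023  0.0309] turn -0.001 t 32.975 tilt [ 0.003 -0.001 -1.   ]
```

Request:
step_arm --series '[-0.001,-0.001,0.006,0,-0.001,-0.001,0.012,0,-0.001,-0.001,0.018,0,-0.001,-0.001,0.022,0,-0.001,-0.001,0.024,0,-0.001,-0.001,0.024,0]'

```text
time: 33.72
tool_pos: [0.5945, -0.0997, -0.0119]
tcp_rot: [-2.106, -2.33, 0.0]
wrist_force: [-1.1, -0.2, 0.2]
width: 0.454
grip_force: 0.0
```

```bash
python3 -c "
from h import *
goal((.5955,-.102,-.0165),1.673)"
```

```text
shift [-0.0024  0.0008  0.0046] turn -0.001 t 33.725 tilt [-0.001  0.    -1.   ]
```

Request:
step_arm --series '[-0.001,0.001,0.0025,0,-0.001,0.001,0.0045,0,-0.001,0.001,0.0045,0]'

```text
time: 34.1
tool_pos: [0.5956, -0.1006, -0.0163]
tcp_rot: [-2.106, -2.33, 0.0]
wrist_force: [-0.2, -0.3, 0.6]
width: 0.455
grip_force: 0.0
```

Request:
step_arm --series '[0,0,0,0,0,0,0,0,0,0,0,0,0,0,0,0]' --gripper 0.1

```text
time: 34.6
tool_pos: [0.596, -0.1006, -0.0158]
tcp_rot: [2.106, 2.331, 0.0]
wrist_force: [-0.5, -0.6, 1.9]
width: 0.202
grip_force: 39.2
```

Request:
step_arm --series '[0,0,-0.02,0,0,0,-0.06,0,0,0,-0.12,0,0,0,-0.18,0,0,0,-0.24,0,0,0,-0.3,0,0,0,-0.316,0]'

```text
time: 35.48
tool_pos: [0.598, -0.1011, 0.3077]
tcp_rot: [2.1, 2.324, 0.009]
wrist_force: [-0.2, 0.4, -0.2]
width: 0.204
grip_force: 39.1
```

```bash
python3 -c "
from h import *
goalr(2,40,300)
c=shot('side')
for r in viewer.spot_point(c,'sticker_b_centre')[:3]:print(r)
print(proj(c,[[.595,-.1,.322]]),proj(c,[[.595,-.09,.322]]))
c=shot('top')
for r in viewer.boxes_of(c,'sticker_b_centre')[:3]:print(r)"
```

```text
shift [0.4218 0.0093 0.0064] turn -0.0 t 35.475 tilt [ 0.011 -0.002 -1.   ]
{'point': [348.5, 66.7], 'score': 0.6}
[[348.41987217  67.43597002]] [[346.34479988  67.99275863]]
{'extent': [472.9, 142.6, 48.4, 14.5], 'score': 0.98}
```

Request:
step_arm --series '[0.422,0.008,0,0,0.422,0.008,0,0,0.422,0.008,0,0,0.422,0.008,0,0,0.422,0.008,0,0,0.422,0.008,0,0,0.422,0.008,0,0,0.422,0.008,0,0]'

```text
time: 36.67
tool_pos: [0.5587, 0.3227, 0.2955]
tcp_rot: [-2.099, -2.333, 0.009]
wrist_force: [0.9, -0.6, -0.2]
width: 0.203
grip_force: 39.1
```

Request:
step_arm --series '[0,0,0.04,0,0,0,0.1,0,0,0,0.16,0,0,0,0.2,0,0,0,0.22,0,0,0,0.225,0,0,0,0.225,0,0,0,0.225,0]'

```text
time: 37.67
tool_pos: [0.5611, 0.3199, 0.0751]
tcp_rot: [-2.107, -2.33, -0.0]
wrist_force: [-2.0, 2.3, 2.1]
width: 0.2
grip_force: 40.4
```

```bash
python3 -c "
from h import *
goalr(2,40,48.5)"
```

```text
shift [-0.0009  0.0037  0.0266] turn -0.001 t 37.675 tilt [-0.     0.001 -1.   ]
```

```bash
python3 -c "
from h import *
for n in ('side','top'):
 c=shot(n)
 for l in ('hold_down_end_bar','hold_down_hinge','sticker_a_centre','oiled_slat_centre'):
  for r in viewer.spot_point(c,l)[:2]:print(n,l,np.round(r['point'],1),round(r['score'],2),np.round(rframe(onz(c,r['point'],.071)),0))
 for a in (1.4,1.57,1.7,1.82,1.9): print(a,proj(c,rw(RK,(72-114*-np.cos(a)*1-0 if 0 else 72-114*np.cos(a)-11*np.sin(a),0,94+114*np.sin(a)-11*np.cos(a)))))
s=monitor.read_state();print(s['wrist_force'],s['tool_pos'],s['torque'])
goalr(2,40,48.5)"
```

```text
side hold_down_end_bar [288.4 153.3] 0.68 [[358. 193.]]
side hold_down_hinge [286.6 202. ] 0.73 [[105.  21.]]
side sticker_a_centre [279.6 231.5] 0.72 [[ -2. -39.]]
side sticker_a_centre [288.8 152.8] 0.21 [[362. 195.]]
side oiled_slat_centre [250.2 242.7] 0.89 [[-62. -12.]]
side oiled_slat_centre [277.1 223.5] 0.36 [[ 20. -16.]]
1.4 [[272.46465845 159.52887377]]
1.57 [[278.07711072 154.7147587 ]]
1.7 [[282.38494079 152.1142421 ]]
1.82 [[286.28946192 150.5602384 ]]
1.9 [[288.82216149 149.97264524]]
top hold_down_end_bar [300.3 181.2] 0.92 [[92. 21.]]
top sticker_a_centre [264.5 210.5] 0.72 [[  1. -42.]]
top oiled_slat_centre [245.8 195.1] 0.79 [[-40.  -1.]]
top oiled_slat_centre [262.8 175.7] 0.64 [[ 4. 42.]]
1.4 [[273.97534571 185.89682582]]
1.57 [[283.1921187  184.88099703]]
1.7 [[290.48178406 184.20513285]]
1.82 [[297.22760618 183.67492113]]
1.9 [[301.66276707 183.37682614]]
[-0.87769055  2.46107839  3.88911055] [0.56117992 0.3199519  0.07499552] [0.24225985 0.2694297  0.04589734]
shift [-0.0009  0.0036  0.0265] turn -0.0 t 38.175 tilt [-0. -0. -1.]
```

The hold-down has been nudged to about 1.88 rad: the sticker's far end is brushing it. I back off along the rack's -x.

Request:
step_arm --series '[0.002,0,-0.002,0,0.005,0.001,-0.002,0,0.008,0.002,-0.002,0,0.008,0.002,-0.002,0]'

```text
time: 38.67
tool_pos: [0.5623, 0.3283, 0.0766]
tcp_rot: [2.106, 2.331, -0.001]
wrist_force: [0.2, -0.3, -0.3]
width: 0.204
grip_force: 41.1
```

```bash
python3 -c "
from h import *
c=shot('side')
for l in ('sticker_b_centre','hold_down_end_bar'):
  for r in viewer.spot_point(c,l)[:4]:print(l,np.round(r['point'],1),round(r['score'],2),np.round(rframe(onz(c,r['point'],.098)),0))
c=shot('top')
for l in ('sticker_b_centre','hold_down_end_bar'):
  for r in viewer.spot_point(c,l)[:4]:print(l,np.round(r['point'],1),round(r['score'],2),np.round(rframe(onz(c,r['point'],.098)),0))
for r in viewer.boxes_of(c,'sticker_b_centre'):print(np.round(r['extent'],1),r['score'])
b=proj(c,rw(RK,[(x,y,z) for x in (-65,55) for y in (50,30) for z in (91,105)]));print('box',b.min(0)/2+b.max(0)/2,np.ptp(b,0))
s=monitor.read_state();print(s['wrist_force'],s['tool_pos'],s['torque'])
goalr(-5,40,48.5)"
```

```text
sticker_b_centre [250.5 211.7] 0.78 [[-4. 33.]]
hold_down_end_bar [289.5 151.7] 0.84 [[314. 157.]]
hold_down_end_bar [301.5 182.5] 0.87 [[95. 14.]]
box [257.17824323 175.28278517] [53.2706001  13.86776959]
[-0.43742755  0.67616848 -1.71443721] [0.56235777 0.32815119 0.07691336] [0.0046421  0.00231108 0.05143859]
shift [-0.0019  0.0016  0.0284] turn -0.0 t 39.025 tilt [-0. -0. -1.]
```

Request:
step_arm --series '[0,0.002,0.006,0,0,0.002,0.012,0,0,0.002,0.018,0,0,0.002,0.022,0,0,0.002,0.025,0,0,0.002,0.026,0,0,0.002,0.026,0]'

```text
time: 39.9
tool_pos: [0.5653, 0.3285, 0.052]
tcp_rot: [2.106, 2.33, 0.002]
wrist_force: [0.5, -1.5, 6.2]
width: 0.201
grip_force: 50.0
```

Request:
step_arm --series '[0,0,0.001,0,0,0,0.002,0,0,0,0.002,0]'

```text
time: 40.28
tool_pos: [0.5653, 0.3285, 0.05]
tcp_rot: [2.106, 2.33, 0.002]
wrist_force: [-0.4, -1.1, 6.4]
width: 0.198
grip_force: 51.8
```

```bash
python3 -c "
from h import *
goalr(-5,40,48.5)
for n in ('side','top'):
 c=shot(n)
 for l in ('sticker_b_centre','oiled_slat_centre'):
  for r in viewer.spot_point(c,l)[:4]:print(n,l,np.round(r['point'],1),round(r['score'],2),np.round(rframe(onz(c,r['point'],.071)),0))
s=monitor.read_state();print(s['wrist_force'],s['torque'])
"
```

```text
shift [-0.0019 -0.0013  0.0015] turn -0.001 t 40.275 tilt [ 0.002  0.001 -1.   ]
side sticker_b_centre [247.6 221.9] 0.95 [[-6. 43.]]
side sticker_b_centre [254.3 255.1] 0.6 [[-89. -45.]]
side oiled_slat_centre [250.  242.1] 0.92 [[-61. -10.]]
top sticker_b_centre [265.1 214. ] 0.17 [[  2. -50.]]
top oiled_slat_centre [244.8 193.8] 0.51 [[-42.   2.]]
[-0.21332846 -3.57827792  6.25780244] [-0.07702968  0.05807214 -0.07209388]
```

Request:
step_arm --series '[0,0,0,0,0,0,0,0,0,0,0,0,0,0,-0.02,0,0,0,-0.08,0,0,0,-0.14,0,0,0,-0.2,0,0,0,-0.26,0]' --gripper 0.45

```text
time: 41.58
tool_pos: [0.5642, 0.3284, 0.3128]
tcp_rot: [2.106, 2.33, 0.003]
wrist_force: [0.6, 0.3, 0.7]
width: 0.453
grip_force: 0.0
```

```bash
cat > chk.py <<'E'
from h import *
for n in ('side','top'):
 c=shot(n)
 for l in ('sticker_b_centre','oiled_slat_centre','hold_down_end_bar'):
  for r in viewer.spot_point(c,l)[:4]:print(n,l,np.round(r['point'],1),round(r['score'],2),np.round(rframe(onz(c,r['point'],.071)),0))
 for r in viewer.boxes_of(c,'sticker_b_centre'):print(np.round(r['extent'],1),r['score'])
 for y in (40,-40):
  b=proj(c,rw(RK,[(x,y+d,z) for x in (-60,60) for d in (-10,10) for z in (64,78)]));print('want',np.round(proj(c,rw(RK,(0,y,71))),1),'box',b.min(0)/2+b.max(0)/2,np.ptp(b,0))
E
python3 chk.py; python3 -c "
from h import *
goalr(140,0,330)"
```

```text
side sticker_b_centre [248.6 223. ] 0.85 [[-8. 38.]]
side sticker_b_centre [254.3 250.8] 0.62 [[-79. -36.]]
side oiled_slat_centre [250.7 245.8] 0.75 [[-70. -20.]]
side hold_down_end_bar [288.3 149.4] 0.64 [[385. 213.]]
[249.2 225.6  47.2  29.8] 0.8
want [[250.4 220.9]] box [249.18891419 221.89163187] [44.90547656 34.22190726]
want [[280.8 231.1]] box [279.55910061 232.27969943] [43.58495093 37.1623918 ]
top sticker_b_centre [257.6 180.7] 0.55 [[-9. 31.]]
top oiled_slat_centre [244.5 193.3] 0.6 [[-43.   4.]]
top oiled_slat_centre [302.2 181.8] 0.43 [[97. 19.]]
top hold_down_end_bar [298.3 181.5] 0.77 [[87. 20.]]
[261.9 173.9  45.7   9.5] 0.41
want [[261.2 176.6]] box [260.99962536 176.57153641] [51.61585409 13.44052026]
want [[263.9 209.9]] box [263.71952114 209.83103596] [51.86096669 13.16087423]
shift [-0.1466 -0.0395 -0.023 ] turn -0.0 t 42.075 tilt [-0.003 -0.002 -1.   ]
```

Request:
step_arm --series '[-0.05,-0.02,-0.025,0,-0.11,-0.04,-0.025,0,-0.166,-0.04,-0.025,0,-0.166,-0.04,-0.025,0,-0.166,-0.04,-0.025,0]'

```text
time: 42.7
tool_pos: [0.5411, 0.1593, 0.3331]
tcp_rot: [-2.107, -2.329, 0.001]
wrist_force: [1.2, 0.3, -0.0]
width: 0.454
grip_force: 0.0
```

```bash
cat > prof.py <<'E'
from h import *
X,Y=np.meshgrid(np.arange(-90,91),np.arange(-80,81))
for n in ('top','side'):
 c=shot(n);P=rw(RK,np.c_[X.ravel(),Y.ravel(),np.full(X.size,78)])
 m=proj(c,P).astype(np.float32).reshape(X.shape+(2,))
 w=cv2.remap(c['image'],m[...,0],m[...,1],cv2.INTER_LINEAR)
 g=w.mean(2);cv2.imwrite('pics/rect_%s.png'%n,w[:,:,::-1])
 print(n,'y profiles (every 3 mm)')
 for s in (-1,1):
  ys=[s*y for y in range(16,66,3)];print('  y',ys)
  for x0 in (-50,-20,0,20,45):
   print(x0,[int(g[y+80,x0+80:x0+90].mean()) for y in ys])
  xs=list(range(-84,88,4))
  for yc in (34,40,46):print('x prof at y',s*yc,[int(g[s*yc+78:s*yc+83,x+90-1:x+90+2].mean()) for x in xs])
E
python3 prof.py;python3 chk.py|grep -v slat
```

```text
top y profiles (every 3 mm)
  y [-16, -19, -22, -25, -28, -31, -34, -37, -40, -43, -46, -49, -52, -55, -58, -61, -64]
-50 [195, 192, 189, 184, 182, 184, 209, 214, 210, 208, 208, 202, 171, 156, 156, 140, 118]
-20 [167, 168, 170, 176, 179, 198, 213, 213, 209, 206, 206, 190, 167, 175, 178, 161, 135]
0 [174, 175, 178, 175, 172, 198, 212, 210, 206, 204, 207, 192, 158, 152, 160, 173, 179]
20 [226, 226, 227, 223, 213, 205, 208, 207, 203, 204, 211, 197, 162, 157, 197, 220, 218]
45 [216, 216, 216, 216, 213, 206, 205, 203, 202, 208, 213, 192, 199, 213, 215, 199, 181]
x prof at y -34 [222, 222, 223, 221, 213, 176, 192, 208, 214, 217, 217, 214, 211, 211, 212, 211, 208, 206, 205, 208, 212, 211, 209, 208, 208, 208, 207, 206, 205, 204, 204, 205, 206, 204, 203, 191, 130, 95, 123, 132, 122, 118, 103]
x prof at y -40 [222, 222, 224, 221, 213, 179, 199, 212, 212, 212, 211, 211, 210, 210, 210, 209, 208, 208, 208, 207, 206, 205, 205, 205, 204, 203, 202, 202, 203, 203, 202, 202, 204, 205, 205, 186, 117, 98, 115, 132, 111, 99, 95]
x prof at y -46 [221, 222, 224, 221, 214, 173, 199, 209, 208, 208, 208, 207,
[... 3695 characters left out ...]
176, 176, 172, 163, 163, 162, 147, 114, 93, 123, 149, 146, 115, 88, 84, 90]
side sticker_b_centre [249.7 224. ] 0.64 [[-10.  33.]]
side hold_down_end_bar [292.4 149.8] 0.67 [[388. 199.]]
[246.8 224.8  45.7  34.5] 0.96
[419.3 186.8  19.6  30. ] 0.17
want [[250.4 220.9]] box [249.18891419 221.89163187] [44.90547656 34.22190726]
want [[280.8 231.1]] box [279.55910061 232.27969943] [43.58495093 37.1623918 ]
top sticker_b_centre [260.2 178.5] 0.69 [[-3. 36.]]
top hold_down_end_bar [303.  181.1] 0.81 [[99. 20.]]
[258.6 176.6  50.6  12.1] 0.86
want [[261.2 176.6]] box [260.99962536 176.57153641] [51.61585409 13.44052026]
want [[263.9 209.9]] box [263.71952114 209.83103596] [51.86096669 13.16087423]
```

Profiles put sticker a at (-2,-41) and sticker b at (-8,40) mm, both square. b is marginal in x, so I nudge it about 6 mm by its end with shut fingers.

Request:
step_arm --series '[0.06,0.01,0,0,0.12,0.02,0,0,0.18,0.03,0,0,0.24,0.04,0,0,0.272,0.04,0.03,0,0.272,0.04,0.09,0,0.272,0.04,0.15,0,0.272,0.04,0.21,0]' --gripper 0

```text
time: 44.3
tool_pos: [0.5536, 0.4341, 0.1222]
tcp_rot: [2.106, 2.331, 0.001]
wrist_force: [0.4, 0.4, 0.8]
width: -0.002
grip_force: 0.0
```

```bash
python3 -c "
from h import *
goalr(-95,40,54);goalr(-73.5,40,54)"
```

```text
shift [-0.0183 -0.0004  0.0682] turn 0.0 t 44.3 tilt [ 0.001  0.    -1.   ]
shift [-0.0398 -0.0004  0.0682] turn 0.0 t 44.3 tilt [ 0.001  0.    -1.   ]
```

Request:
step_arm --series '[-0.012,0,0.04,0,-0.018,0,0.06,0,-0.018,0,0.068,0,-0.018,0,0.068,0,-0.018,0,0.068,0]'

```text
time: 44.92
tool_pos: [0.557, 0.4174, 0.0585]
tcp_rot: [2.106, 2.33, 0.006]
wrist_force: [0.3, -0.3, 0.2]
width: -0.0
grip_force: 0.0
```

```bash
python3 -c "
from h import *
goalr(-73.5,40,54)"
```

```text
shift [-0.0227 -0.0021  0.0044] turn -0.0 t 44.925 tilt [ 0.003  0.002 -1.   ]
```

Request:
step_arm --series '[-0.003,0,0.003,0,-0.007,0,0.003,0,-0.011,0,0.003,0,-0.015,0,0.003,0,-0.018,0,0.003,0,-0.021,0,0.003,0,-0.022,0,0.003,0,-0.022,0,0.003,0]'

```text
time: 45.92
tool_pos: [0.5577, 0.394, 0.0529]
tcp_rot: [-2.107, -2.331, -0.0]
wrist_force: [0.8, -0.5, -0.5]
width: -0.002
grip_force: 0.0
```

```bash
python3 -c "
from h import *
goalr(-73.5,40,54)"
```

```text
shift [ 0.0006 -0.0004 -0.0011] turn -0.0 t 45.925 tilt [-0.  0. -1.]
```

Request:
step_arm --series '[0.01,0,0,0,0.02,0,-0.04,0,0.02,0,-0.1,0,0.02,0,-0.16,0,0.02,0,-0.22,0,0.02,-0.01,-0.27,0,-0.03,-0.02,-0.28,0,-0.09,-0.03,-0.28,0]'

```text
time: 46.92
tool_pos: [0.5374, 0.3025, 0.3354]
tcp_rot: [2.102, 2.333, 0.007]
wrist_force: [0.9, 0.1, -0.0]
width: -0.002
grip_force: 0.0
```

Request:
step_arm --series '[-0.06,0,0,0,-0.12,-0.01,0,0,-0.14,-0.01,0,0,-0.14,-0.01,0,0]'

```text
time: 47.42
tool_pos: [0.5415, 0.161, 0.3333]
tcp_rot: [-2.109, -2.329, -0.002]
wrist_force: [0.4, 0.6, -0.1]
width: -0.002
grip_force: 0.0
```

```bash
python3 prof.py | grep -E "^x|top|side";python3 chk.py|grep -v slat; python3 -c "
from h import *
goalr(150,0,300)"
```

```text
top y profiles (every 3 mm)
x prof at y -34 [222, 222, 223, 221, 213, 176, 193, 208, 214, 217, 217, 214, 211, 211, 212, 211, 208, 206, 205, 208, 212, 211, 209, 208, 208, 207, 208, 207, 205, 204, 204, 205, 206, 204, 203, 191, 130, 95, 124, 132, 122, 119, 103]
x prof at y -40 [222, 222, 224, 221, 213, 179, 199, 212, 212, 212, 212, 211, 210, 210, 210, 209, 209, 208, 207, 207, 206, 206, 205, 205, 204, 203, 202, 202, 203, 203, 202, 202, 204, 205, 205, 185, 117, 98, 115, 132, 112, 99, 95]
x prof at y -46 [221, 222, 223, 222, 214, 173, 199, 209, 208, 208, 208, 208, 207, 207, 205, 206, 206, 206, 207, 206, 205, 206, 208, 210, 210, 207, 208, 210, 213, 214, 210, 209, 210, 212, 212, 186, 121, 101, 114, 134, 120, 95, 89]
x prof at y 34 [219, 219, 219, 214, 208, 192, 196, 198, 191, 185, 186, 188, 191, 195, 195, 186, 186, 189, 192, 195, 199, 200, 193, 190, 192, 195, 200, 203, 199, 194, 196, 197, 199, 202, 163, 126, 111, 100, 130, 164, 198, 217, 227]
x prof at y 40 [219, 219, 218, 213, 212, 210, 209, 209, 209, 208, 208, 207, 207, 207, 206, 206, 205, 204, 204, 204, 203, 204, 204, 203, 203, 203, 203, 
[... 1679 characters left out ...]
89, 83, 89]
side sticker_b_centre [248.2 222.9] 0.8 [[-9. 39.]]
side hold_down_end_bar [289.5 152.9] 0.86 [[362. 192.]]
[247.  226.1  41.6  29.6] 0.89
[252.1 245.2  61.8  24.7] 0.2
want [[250.4 220.9]] box [249.18891419 221.89163187] [44.90547656 34.22190726]
want [[280.8 231.1]] box [279.55910061 232.27969943] [43.58495093 37.1623918 ]
top sticker_b_centre [257.6 175.6] 0.58 [[-8. 43.]]
top sticker_b_centre [299.7 181.3] 0.46 [[91. 21.]]
[258.1 176.3  52.3  11.3] 0.57
want [[261.2 176.6]] box [260.99962536 176.57153641] [51.61585409 13.44052026]
want [[263.9 209.9]] box [263.71952114 209.83103596] [51.86096669 13.16087423]
shift [ 0.0067 -0.0003  0.0328] turn 0.0 t 48.025 tilt [-0.  0. -1.]
```

Profiles are unchanged, so the shut tips passed above the sticker. I repeat 13 mm lower.

Request:
step_arm --series '[0.06,0.01,0,0,0.12,0.02,0,0,0.18,0.03,0,0,0.24,0.04,0,0,0.27,0.04,0.03,0,0.27,0.04,0.09,0,0.27,0.04,0.15,0,0.27,0.04,0.21,0]'

```text
time: 49.02
tool_pos: [0.5535, 0.4342, 0.1212]
tcp_rot: [2.106, 2.331, 0.001]
wrist_force: [0.2, -0.1, 0.3]
width: 0.002
grip_force: 0.0
```

Request:
step_arm --series '[-0.01,0,0.04,0,-0.012,0,0.07,0,-0.012,0,0.078,0,-0.012,0,0.08,0,-0.012,0,0.08,0]'

```text
time: 49.65
tool_pos: [0.5561, 0.423, 0.0448]
tcp_rot: [2.106, 2.33, 0.005]
wrist_force: [-0.2, -0.6, 0.1]
width: 0.002
grip_force: 0.0
```

```bash
python3 -c "
from h import *
goalr(-73.5,40,40)"
```

```text
shift [-0.0284 -0.0017  0.0048] turn -0.0 t 49.65 tilt [ 0.002  0.002 -1.   ]
```

Request:
step_arm --series '[-0.006,0,0.001,0,-0.012,0,0.001,0,-0.016,0,0.001,0,-0.02,0,0.001,0,-0.024,0,0.001,0,-0.027,0,0.001,0,-0.028,0,0.001,0]'

```text
time: 50.52
tool_pos: [0.5577, 0.3939, 0.0419]
tcp_rot: [-2.107, -2.331, -0.0]
wrist_force: [-0.2, 0.5, -0.2]
width: 0.003
grip_force: 0.1
```

```bash
python3 -c "
from h import *
goalr(-73.5,40,40)
c=shot('side')
for x in (34,40):
  g=c['image'].mean(2);print([int(g[tuple(np.round(proj(c,rw(RK,(X,x,78)))[0][::-1]).astype(int))]) for X in range(36,72,3)])"
```

```text
shift [ 0.0007 -0.0004  0.0019] turn -0.001 t 50.525 tilt [-0.  0. -1.]
[119, 121, 118, 119, 119, 122, 121, 117, 92, 85, 90, 98]
[115, 115, 113, 113, 111, 113, 124, 151, 151, 161, 141, 109]
```

Request:
step_arm --series '[0.01,0,0,0,0.02,0,-0.05,0,0.02,0,-0.11,0,0.02,0,-0.17,0,0.02,0,-0.23,0,0.02,-0.01,-0.285,0,-0.03,-0.02,-0.295,0,-0.09,-0.03,-0.295,0]'

```text
time: 51.58
tool_pos: [0.5374, 0.3025, 0.3394]
tcp_rot: [2.102, 2.333, 0.007]
wrist_force: [0.7, -0.4, -0.0]
width: -0.004
grip_force: 0.0
```

Request:
step_arm --series '[-0.06,-0.01,0,0,-0.12,-0.01,0,0,-0.15,-0.01,0,0,-0.15,-0.01,0.05,0,-0.15,-0.01,0.1,0,-0.15,-0.01,0.14,0,-0.15,-0.01,0.14,0]'

```text
time: 52.45
tool_pos: [0.5391, 0.1511, 0.1929]
tcp_rot: [-2.103, -2.328, 0.01]
wrist_force: [-0.8, 1.1, 0.2]
width: 0.003
grip_force: 0.0
```

```bash
python3 prof.py | grep -E "^x prof at y [34]|top|side"; python3 -c "
from h import *
goalr(150,0,172)"
```

```text
top y profiles (every 3 mm)
x prof at y 34 [212, 211, 211, 206, 184, 101, 155, 192, 184, 178, 178, 180, 182, 188, 187, 178, 176, 177, 181, 187, 191, 185, 181, 181, 183, 187, 191, 194, 190, 185, 188, 189, 191, 195, 195, 185, 119, 92, 120, 114, 128, 92, 119]
x prof at y 40 [211, 211, 211, 206, 184, 90, 139, 200, 201, 201, 200, 200, 200, 200, 199, 199, 198, 197, 197, 197, 196, 196, 195, 195, 195, 194, 194, 195, 196, 197, 197, 196, 197, 199, 199, 198, 131, 98, 119, 113, 125, 102, 119]
x prof at y 46 [211, 211, 210, 205, 181, 90, 134, 205, 207, 207, 207, 207, 206, 206, 205, 204, 204, 204, 203, 203, 202, 201, 201, 201, 200, 199, 199, 198, 196, 196, 196, 195, 195, 194, 194, 191, 139, 104, 121, 111, 95, 92, 113]
side y profiles (every 3 mm)
x prof at y 34 [116, 105, 126, 115, 105, 128, 168, 182, 182, 180, 181, 180, 180, 179, 179, 180, 179, 179, 179, 180, 182, 181, 180, 182, 183, 183, 183, 183, 184, 185, 183, 185, 187, 186, 184, 165, 119, 87, 88, 93, 93, 93, 92]
x prof at y 40 [131, 115, 148, 174, 140, 136, 175, 189, 190, 189, 189, 188, 188, 187, 187, 188, 187, 185, 185, 184, 185, 184, 182, 183, 181, 181, 180, 182, 182, 182, 182, 182, 183, 183, 183, 178, 166, 141, 111, 94, 92, 93, 94]
x prof at y 46 [143, 140, 152, 180, 182, 163, 177, 189, 190, 190, 188, 189, 189, 188, 187, 186, 187, 186, 184, 184, 185, 185, 183, 182, 181, 182, 181, 181, 180, 175, 169, 166, 166, 164, 164, 158, 147, 155, 148, 117, 91, 87, 91]
shift [ 0.0165 -0.001   0.026 ] turn 0.0 t 52.55 tilt [ 0.001  0.    -1.   ]
```

Sticker b now spans -60 to +59 mm, so it is centred. Now I push the hold-down over.

Request:
step_arm --series '[0.005,0,0.015,0,0.01,0,0.026,0,0.02,0,0.026,0,0.032,0,0.026,0,0.044,0,0.026,0,0.056,0,0.026,0,0.068,0,0.026,0,0.08,0,0.026,0]'

```text
time: 53.55
tool_pos: [0.534, 0.2316, 0.1711]
tcp_rot: [2.106, 2.331, 0.0]
wrist_force: [1.3, -1.0, 0.8]
width: 0.004
grip_force: 0.7
```

```bash
cat > hd.py <<'E'
from h import *
c=shot('side')
for r in viewer.spot_point(c,'hold_down_end_bar')[:2]:print(r)
for a in (0,.5,.9,1.1,1.3,1.5,1.7,1.9):print(a,np.round(proj(c,rw(RK,(72-114*np.cos(a)-11*np.sin(a),0,94+114*np.sin(a)-11*np.cos(a))))[0],1))
goalr(35,0,172)
E
python3 hd.py
```

```text
{'point': [282.1, 156.1], 'score': 0.63}
0 [251.5 230.8]
0.5 [251.4 204.3]
0.9 [258.1 181.7]
1.1 [263.2 171.6]
1.3 [269.3 163.1]
1.5 [275.8 156.5]
1.7 [282.4 152.1]
1.9 [288.8 150. ]
shift [ 0.0505 -0.0003 -0.0011] turn 0.001 t 53.65 tilt [-0.     0.001 -1.   ]
```

The hold-down is moving (about 1.65 rad) and the finger is in contact. I go on.

Request:
step_arm --series '[0.01,0,0,0,0.02,0,0,0,0.03,0,0,0,0.039,0,0,0,0.047,0,0,0,0.054,0,0,0,0.06,0,0,0,0.06,0,0,0]'

```text
time: 54.65
tool_pos: [0.528, 0.2911, 0.1709]
tcp_rot: [-2.106, -2.331, -0.0]
wrist_force: [-0.3, 0.3, -0.1]
width: 0.002
grip_force: 0.0
```

```bash
python3 hd.py|grep -v "^[01]"
```

```text
{'point': [264.3, 174.6], 'score': 0.72}
{'point': [281.4, 243.1], 'score': 0.4}
shift [-0.008  -0.0004 -0.0011] turn -0.0 t 54.75 tilt [ 0. -0. -1.]
```

Request:
step_arm --series '[0,0,-0.02,0,0,0,-0.07,0,0,0,-0.13,0,-0.02,0,-0.16,0,-0.08,0,-0.16,0,-0.14,0,-0.16,0,-0.14,0,-0.16,0,-0.14,0,-0.16,0]'

```text
time: 55.75
tool_pos: [0.5423, 0.1513, 0.3322]
tcp_rot: [2.108, 2.329, 0.003]
wrist_force: [-0.1, 1.4, 1.1]
width: 0.0
grip_force: 0.0
```

Request:
step_arm --series '[0,0,0,0,0,0,0,0,0,0,0,0,0,0,0,0,0,0,0,0,0,0,0,0,0,0,0,0,0,0,0,0]'

```text
time: 56.75
tool_pos: [0.5421, 0.1512, 0.3309]
tcp_rot: [2.107, 2.331, 0.0]
wrist_force: [0.7, 0.4, -0.7]
width: -0.001
grip_force: 0.0
```

```bash
python3 hd.py; python3 -c "
from h import *
c=shot('top')
for l in ('sticker_b_centre','oiled_slat_centre','hold_down_end_bar'):
  for r in viewer.spot_point(c,l)[:2]:print(l,np.round(rframe(onz(c,r['point'],.075)),0),round(r['score'],2))"
```

```text
{'point': [253.0, 231.4], 'score': 0.87}
{'point': [282.0, 227.7], 'score': 0.46}
0 [251.5 230.8]
0.5 [251.4 204.3]
0.9 [258.1 181.7]
1.1 [263.2 171.6]
1.3 [269.3 163.1]
1.5 [275.8 156.5]
1.7 [282.4 152.1]
1.9 [288.8 150. ]
shift [ 0.1321 -0.0004  0.1589] turn -0.0 t 56.85 tilt [ 0.  0. -1.]
sticker_b_centre [[ 0. 38.]] 0.7
oiled_slat_centre [[-38.   2.]] 0.44
hold_down_end_bar [[-40.  -3.]] 0.71
```

The hold-down is level and the parts are in place. I let it rest a moment, then hand in.

Request:
step_arm --series '[0,0,0,0,0,0,0,0,0,0,0,0,0,0,0,0,0,0,0,0,0,0,0,0,0,0,0,0,0,0,0,0]'

```text
time: 58.05
tool_pos: [0.5421, 0.1513, 0.3309]
tcp_rot: [2.106, 2.331, 0.0]
wrist_force: [0.2, -0.9, 0.3]
width: 0.001
grip_force: 0.0
```

```bash
python3 -c "
from h import *
print(job.finish_job())"
```

```text
the job is handed in; nothing more can be done
None
```

I handed the job in at about 58 s with no verdict returned; by the last camera measurements the slat and both stickers are in place (sticker b needed a nudge) and the hold-down is level on them, but I did not re-measure the cup, the pencil or the layers already laid.

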